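# Make up two moulding kits of gear patterns, cores and feeder sleeve

### The job

Make up two moulding jobs from the stock on the foundry bench: the yellow tray gets the 20-tooth gear pattern, the thick core and the feeder sleeve; the blue tray gets the 12-tooth gear pattern and the thin core. Lay both patterns flat in their trays first, and only then stand the fragile cores and the sleeve upright on the tray floor beside them, setting them down without dropping them or tipping any over. Leave the 16-tooth pattern, the rammer and the trowel where they lie.

Things in the scene. Friction and masses are not known exactly. Their poses are not given: they have to be found in the camera images.
- gear20: Loose flat-back gear pattern, painted red, lying flat: spur-toothed disc 18 mm thick with 20 teeth, 88 mm over the teeth, raised hub ring on top to 21 mm above the underside, then a black round core print (a plain cylindrical boss) 36 mm in diameter from 21 to 44 mm above the underside, by which it is lifted. About 200 g. Origin: centre of the underside; z up along the bore axis.
- gear16: Loose flat-back gear pattern, painted red, lying flat: spur-toothed disc 18 mm thick with 16 teeth, 72 mm over the teeth, raised hub ring on top to 21 mm above the underside, then a black round core print (a plain cylindrical boss) 30 mm in diameter from 21 to 44 mm above the underside, by which it is lifted. About 140 g. Origin: centre of the underside; z up along the bore axis. Not needed in either kit: leave it where it is.
- gear12: Loose flat-back gear pattern, painted red, lying flat: spur-toothed disc 18 mm thick with 12 teeth, 56 mm over the teeth, raised hub ring on top to 21 mm above the underside, then a black round core print (a plain cylindrical boss) 24 mm in diameter from 21 to 44 mm above the underside, by which it is lifted. About 90 g. Origin: centre of the underside; z up along the bore axis.
- core_thick: Thick core of hard bonded sand, tan, standing upright: solid cylinder 36 mm in diameter and 65 mm tall, the top 8 mm tapering to 30 mm. Fragile. About 100 g. Origin: centre of the underside; z up along its axis.
- core_thin: Thin core of hard bonded sand, tan, standing upright: solid cylinder 24 mm in diameter and 65 mm tall, the top 8 mm tapering to 18 mm. Fragile. About 45 g. Origin: centre of the underside; z up along its axis.
- sleeve: Feeder sleeve, off-white fibre tube standing upright: 56 mm outside, 36 mm inside, 65 mm tall, open at both ends. Fragile. About 80 g. Origin: centre of the underside, on the axis; z up along its axis.
- tray_yellow: Job tray with yellow walls and rim and bare steel floor, fixed to the bench; its place and yaw vary. 220 mm along its x, 180 mm along its y, 28 mm high, walls and floor 3 mm thick (inside 214 x 174 mm, floor 3 mm above the underside); the rim is turned out 8 mm. Empty at the start. Origin: centre of the underside; z up.
- tray_blue: Job tray with blue walls and rim and bare steel floor, fixed to the bench; its place and yaw vary. 220 mm along its x, 180 mm along its y, 28 mm high, walls and floor 3 mm thick (inside 214 x 174 mm, floor 3 mm above the underside); the rim is turned out 8 mm. Empty at the start. Origin: centre of the underside; z up.
- rammer: Bystander: wooden bench rammer lying beyond the stock, 263 mm long along its x (from -130 mm, the round 60 mm butt, to +133 mm, the steel-tipped peen), 60 mm high. Origin: on the bench under its middle.
- trowel: Bystander: moulder's trowel lying beside one tray, along its x from -130 mm (round wooden handle, 27 mm high) to +131 mm (flat steel blade 42 mm wide). Origin: on the bench at the heel of the blade.
There are look-alikes about, which are no part of the job. What is shaped like the sleeve but purple or turquoise is not meant.

How it is judged:
By the outcome, as a careful person would: the job done as asked, in the order asked, and still so for the second after the job is handed in, with the robot touching nothing.
It also fails if it takes over 144 s, if anything falls off the work surface, if the arm or the gripper's body presses on something with over 40 N, if the wrist force passes 120 N, or if a joint passes its speed limit or range.

### The arm

A 7-joint arm with a two-finger parallel gripper is mounted at the origin on the work surface. World frame = base frame: x ahead of the robot, y to its left, z up, the work surface at z = 0. Lengths are in m, angles in rad, forces in N, time in s.
With the tool pointing down it reaches from about 0.425 to 0.8 m from the base axis. Payload 8.3 kg.
Tool frame: the origin (TCP) lies at the very end of the fingers, on their centre line; the grasp point (between the pads) lies 19 mm behind it; x points along the fingers, y is the direction in which the jaws open and shut, and the axes are right-handed (so a half turn about x gives the same grasp; the last joint's range is limited). The gripper opens to 85 mm and grips with 20 to 120 N. Pads are 22 mm wide; open, the fingers measure 114 mm over their backs; the gripper's body (76 mm by 85 mm) begins 54 mm behind the grasp point. The pads swing forward as they close: fully open they stand 13 mm farther back than shut.
Start: joints at [-1.388, 0.383, 0.016, 1.37, -0.006, 1.388, -0.046], TCP at [0.152, 0.606, 0.231] pointing down, gripper open.
Joint ranges: [-2.95, 2.95], [-0.25, 2.06], [-1.52, 1.56], [0.18, 2.33], [-1.44, 4.58], [0.02, 2.06], [-3.01, 3.01]. Speed limits (rad/s): [2.39, 2.39, 3.01, 3.01, 3.14, 3.14, 3.14].

### API

Orientations are given as [roll, pitch, yaw] about the fixed x, y, z axes, in that order (R = Rz(yaw) Ry(pitch) Rx(roll)).
In Python, from bench import bot gives the robot as it stands.
- The arm moves only by the shell command python3 -m creep 'ROWS' [FORCE]. ROWS is JSON, a list of rows, each an object of numbers: "dx", "dy", "dz": the shift along the tool's x, y, z in mm; "ax", "ay", "az": the turn, a rotation vector about the tool's x, y, z in rad; "jaw": the opening, from -1 (shut) to 1 (fully open). A call has 1 to 12 rows; each row shifts and turns the pose as measured when the row begins, along the tool's axes as they then stand; what a row does not reach is not made up. A row lasts 1/10 s, in which the tool goes at most 50 mm and 8.59 degrees, less where a joint would pass 70% of its speed; a pose out of reach is approached as far as the arm can. A call is refused whole if a number of a shift passes 50 or a number of a turn 0.15, either way. A call with a gripper value outside its range is refused whole. The fingers move at their own pace and stop on an object; FORCE is the grip in N (left out, the last holds). Time passes only in rows, so rows that do not move let the fingers close. It gives the time, the measured TCP pose, the force and the opening at its end, in the units of the state.
- bot.read_state(): the state, without advancing time (a new reading comes with each control period).
- bot.camera(name): name is "scene" or "top"; returns a dict with "img" (480x640x3 uint8, blue, green, red), "camera_matrix" (3x3 intrinsics, pixels), "rvec" (rotation vector, rad) and "tvec" (3), from world to camera coordinates, as OpenCV has them. Camera axes: x right, y down, z forward; pixel columns grow to the right and rows downward; lengths in m; the calibration is good to about 2 mm. A picture is of the moment at which its call begins. There is no depth.
- bot.hand_in(): hands the job in, once; it reports no verdict.
The state is a dict: "t": time; "joint_pos": joint angles; "qvel": joint speeds; "effort": joint torques, N m; "eef_pos": TCP position; "ee_rot": TCP orientation; "contact_force": force on the tool from outside, world axes, zero at the start; "moment": the same for the moment, N m; "opening": finger opening in m.
Only numpy, scipy, OpenCV 4.12 (cv2) and the standard library are available. Lean on these libraries where they do the work, as an engineer would, in place of code of your own. Each camera call takes 0.05 s, during which the arm holds its last target.

## Working session

There is one attempt and no reset: what is moved stays moved. The work goes in short steps, Python scripts to look and compute and a shell command to move; the robot and the scene stay as the last step left them, time stands still between calls to the robot, and variables do not carry over. Pictures are saved under pics/ and viewed, and the job is handed in when it is done.

```bash
ls; mkdir -p pics; python3 - <<'E'
from bench import bot
import cv2
print(bot.read_state())
for n in("scene","top"):
    c=bot.camera(n); cv2.imwrite(f"pics/{n}0.png",c["img"]); print(n,c["camera_matrix"],c["rvec"],c["tvec"])
E
```

```text
pics
{'t': 0.0, 'joint_pos': array([-1.38786022,  0.38421654,  0.01635754,  1.37116708, -0.00629227,
        1.38818794, -0.04654316]), 'qvel': array([ 1.26475572e-03,  5.24827992e-04, -1.53144743e-03, -3.24747716e-05,
        1.48291284e-03, -6.69481884e-04,  9.34321387e-04]), 'effort': array([ 2.11979395e-04, -6.27611089e+01,  8.44600070e-01, -3.71814966e+01,
        1.65803789e-02,  1.43411377e-02, -1.13945589e-05]), 'eef_pos': array([0.15194071, 0.60573067, 0.23028635]), 'ee_rot': array([-1.55240837,  1.56886665, -1.79820732]), 'contact_force': array([ 0.57206188, -0.69316512, -0.31793766]), 'moment': array([ 0.04621061, -0.04144704,  0.04907329]), 'opening': 0.0852252285981137}
scene [[445.92128776   0.         318.906458  ]
 [  0.         445.92128776 243.32380706]
 [  0.           0.           1.        ]] [ 0.89725842  2.41584163 -1.16386504] [ 0.52085739 -0.15524161  1.24557755]
top [[527.76621961   0.         311.98072571]
 [  0.         527.76621961 232.38620192]
 [  0.           0.           1.        ]] [ 2.19254261 -2.17945739  0.0957062 ] [-0.13596946  0.58053863  1.10050689]
```

View pics/scene0.png

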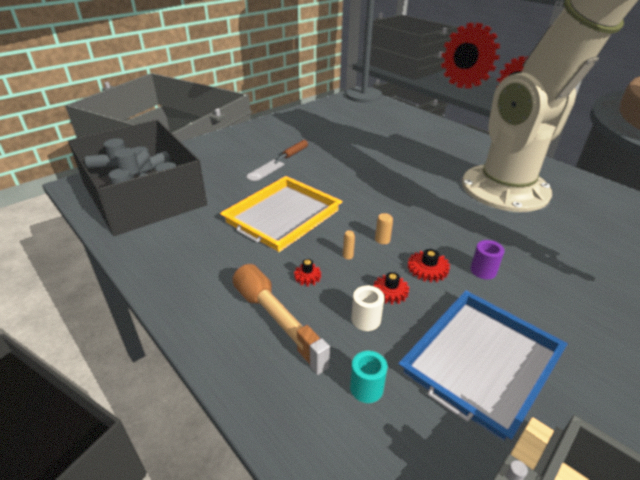

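View pics/top0.png

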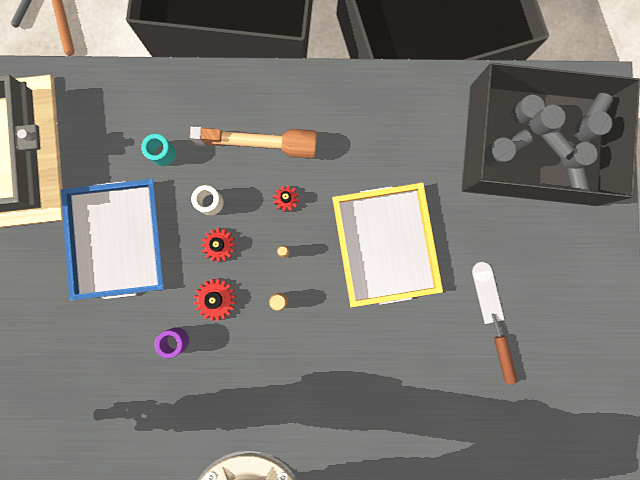

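Both views are clear. In the top view, the blue tray is at (112,240) and the yellow tray at (388,245). The gears are at (213,299), (217,244) and (286,198), and the cores at (277,301) and (282,251). The white sleeve is at (207,200). I'll enlarge the stock area next.

```bash
python3 - <<'E'
import cv2
a=cv2.imread("pics/top0.png"); cv2.imwrite("pics/t_crop.png",cv2.resize(a[170:340,180:310],None,fx=3.5,fy=3.5,interpolation=cv2.INTER_CUBIC))
a=cv2.imread("pics/scene0.png"); cv2.imwrite("pics/s_crop.png",cv2.resize(a[205:335,285:460],None,fx=4.5,fy=4.5,interpolation=cv2.INTER_CUBIC))
E
```

```text
(no output)
```

View pics/t_crop.png

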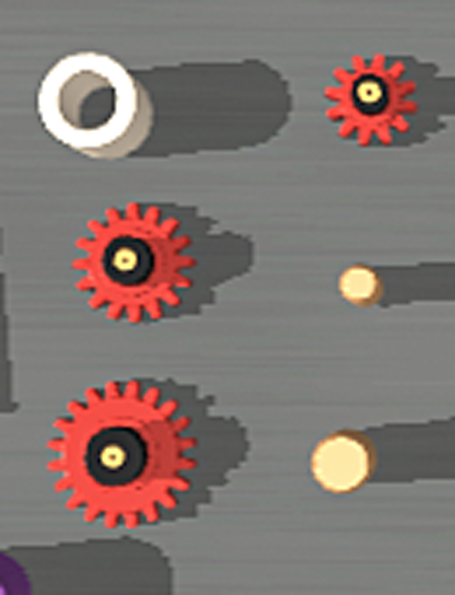

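View pics/s_crop.png

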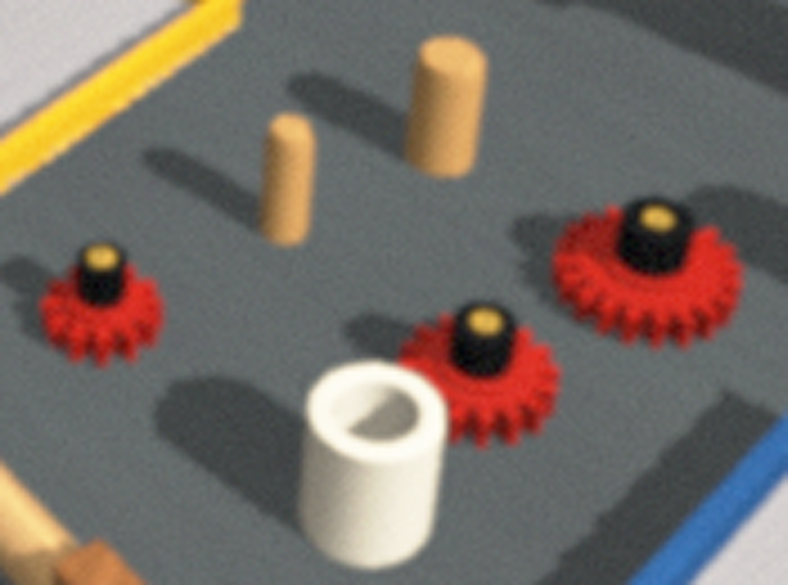

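The top crop shows the gold dots on the bosses at full-image pixels (212,300), (216,244) and (285,196). The core tops are at (278,302) and (283,251), and the sleeve ring is at (205,199). The scene crop shows the same dots and tops, so I can triangulate.

```bash
cat > h.py <<'E'
import cv2,numpy as np
from bench import bot
def cam(n):
    c=bot.camera(n); c["R"]=cv2.Rodrigues(np.array(c["rvec"],float))[0]; c["t"]=np.array(c["tvec"],float).ravel(); c["K"]=np.array(c["camera_matrix"]); return c
def P(c): return c["K"]@np.c_[c["R"],c["t"]]
def tri(ct,a,cs,b):
    X=cv2.triangulatePoints(P(ct),P(cs),np.array(a,float).reshape(2,1),np.array(b,float).reshape(2,1)); X=(X[:3]/X[3]).ravel()
    e=np.linalg.norm(proj(ct,X)-a),np.linalg.norm(proj(cs,X)-b); return X,e
def proj(c,X):
    p=P(c)@np.r_[X,1]; return p[:2]/p[2]
def ray(c,uv,z):
    o=-c["R"].T@c["t"]; d=c["R"].T@np.linalg.inv(c["K"])@np.array([uv[0],uv[1],1.]); return o+d*(z-o[2])/d[2]
def hsv(c): return cv2.cvtColor(c["img"],cv2.COLOR_BGR2HSV)
def cen(mask,box):
    x0,y0,x1,y1=box; m=np.zeros_like(mask); m[y0:y1,x0:x1]=mask[y0:y1,x0:x1]
    n,l,s,ce=cv2.connectedComponentsWithStats(m)
    i=1+np.argmax(s[1:,4]); return ce[i],s[i],(l==i)
def bx(p,r): return [int(p[0]-r),int(p[1]-r),int(p[0]+r),int(p[1]+r)]
E
python3 - <<'E'
from h import *
T,S=cam("top"),cam("scene")
ht,hs=hsv(T),hsv(S)
gold=lambda h,v:cv2.inRange(h,(12,60,v),(38,255,255))
dots={"gear20":((212.3,300.3),(431,253.4)),"gear16":((215.7,244),(393,276.3)),"gear12":((285.4,196.3),(307.7,262.1))}
for k,(a,b) in dots.items():
    ca=cen(gold(ht,110),bx(a,6)); cb=cen(gold(hs,90),bx(b,6))
    print(k,ca[0],ca[1][4],cb[0],cb[1][4],*[np.round(x,4) for x in tri(T,ca[0],S,cb[0])])
for k,a,b in [("thick",(277.7,301.7),(385.4,217)),("thin",(282.6,251.1),(349.7,232.3)),("sleeve",(205.1,198.9),(368.8,296.1))]:
    print(k,*[np.round(x,4) for x in tri(T,a,S,b)])
# core tops, bright in top view
for k,a in [("thick",(277.7,301.7)),("thin",(282.6,251.1))]:
    for v in (235,245,250):
        m=(T["img"][...,2]>=v).astype(np.uint8)*255; c=cen(m,bx(a,13)); print(k,v,c[0],c[1],ray(T,c[0],.065).round(4))
m=cv2.inRange(ht,(0,0,225),(179,30,255)); 
c=cen(m,bx((205,199),20)); cs=cv2.findContours(c[2].astype(np.uint8),cv2.RETR_EXTERNAL,cv2.CHAIN_APPROX_NONE)[0]; e=cv2.minEnclosingCircle(max(cs,key=len)); print("sleeve",e,ray(T,e[0],.065).round(4))
# trays
o=ray(T,(320,240),0)
for k,lo,hi in [("yellow",(20,120,120),(35,255,255)),("blue",(100,120,60),(125,255,255))]:
    m=cv2.inRange(ht,lo,hi); c=cen(m,[0,100,460,400])
    pts=np.argwhere(c[2])[:,::-1]
    w=np.array([ray(T,p,.028)[:2] for p in pts]); r=cv2.minAreaRect((w*1000).astype(np.float32)); print(k,c[1],r,cv2.boxPoints(r).round(1).tolist())
print(np.linalg.norm(ray(T,(320,240),0)-ray(T,(321,240),0)))
E
```

```text
gear20 [211.92105263 300.05263158] 38 [430.77142857 252.97142857] 35 [0.4385 0.0731 0.0447] [0.2165 0.2931]
gear16 [215.22857143 243.62857143] 35 [392.5 276. ] 42 [0.5552 0.0687 0.0448] [0.1865 0.2721]
gear12 [285.         195.72727273] 33 [307.2 261.5] 40 [ 0.6566 -0.0754  0.0451] [0.1358 0.1931]
thick [ 0.4363 -0.063   0.0642] [0.2441 0.304 ]
thin [ 0.5394 -0.0723  0.0653] [0.0309 0.0408]
sleeve [0.6461 0.0884 0.0628] [0.0431 0.0676]
thick 235 [276.8852459 302.1420765] [270 295  15  15 183] [ 0.4357 -0.0617  0.065 ]
thick 245 [276.94413408 302.13407821] [270 295  15  15 179] [ 0.4357 -0.0619  0.065 ]
thick 250 [276.92090395 302.07909605] [270 295  15  15 177] [ 0.4359 -0.0618  0.065 ]
thin 235 [281.66197183 250.71830986] [277 247  10   9  71] [ 0.5401 -0.0704  0.065 ]
thin 245 [282.       250.609375] [278 247   9   8  64] [ 0.5403 -0.071   0.065 ]
thin 250 [281.95238095 250.55555556] [278 247   9   8  63] [ 0.5404 -0.071   0.065 ]
sleeve ((204.0, 198.0), 13.601571083068848) [0.6476 0.0904 0.065 ]
yellow [ 332  183  111  124 2222] ((557.4476928710938, -291.1897888183594), (236.21542358398438, 196.9525604248047), 9.488748550415039) [[424.70001220703125, -213.5], [457.20001220703125, -407.79998779296875], [690.2000122070312, -368.79998779296875], [657.7000122070312, -174.60000610351562]]
blue [  61  179  103  121 2443] ((565.0880126953125, 290.9005126953125), (235.42027282714844, 196.329345703125), 6.968778133392334) [[436.29998779296875, 374.1000061035156], [460.20001220703125, 179.1999969482422], [693.7999877929688, 207.6999969482422], [670.0, 402.6000061035156]]
0.002172127181243911
```

The triangulated heights (about 45 mm for the bosses, 65 mm for the cores and 63–65 mm for the sleeve) agree with the text. Next is a helper that prints the remaining shift to a goal in tool axes.

```bash
cat > go.py <<'E'
import sys,numpy as np
from scipy.spatial.transform import Rotation as Ro
from bench import bot
s=bot.read_state(); R=Ro.from_euler('xyz',s["ee_rot"]).as_matrix()
print("t %.2f pos %s open %.4f F %s"%(s["t"],(s["eef_pos"]*1000).round(1),s["opening"],s["contact_force"].round(1)),"q",s["joint_pos"].round(2))
print("R x,y,z axes:",R[:,0].round(3),R[:,1].round(3),R[:,2].round(3))
tilt=R.T@np.cross(R[:,0],[0,0,-1]); print("tilt fix (tool rotvec)",tilt.round(3))
if len(sys.argv)>3:
    g=np.array([float(a) for a in sys.argv[1:4]]); d=R.T@(g-s["eef_pos"]*1000); print("shift mm tool dx,dy,dz:",d.round(1))
E
python3 - <<'E'
import numpy as np
for n,c,a,L in [("Y",(557.4,-291.2),9.49,{"g20":(48,0),"thick":(-60,42),"sleeve":(-55,-42)}),("B",(565.1,290.9),6.97,{"g12":(40,0),"thin":(-45,0)})]:
    u=np.array([np.cos(np.radians(a)),np.sin(np.radians(a))]); v=np.array([-u[1],u[0]])
    for k,(p,q) in L.items(): print(n,k,(np.array(c)+p*u+q*v).round(1))
E
python3 go.py 656.6 -75.4 130
```

```text
Y g20 [ 604.7 -283.3]
Y thick [ 491.3 -259.7]
Y sleeve [ 510.1 -341.7]
B g12 [604.8 295.8]
B thin [520.4 285.4]
t 0.20 pos [152.  605.9 230.7] open 0.0857 F [ 0.3  0.9 -0.8] q [-1.39  0.38  0.02  1.37 -0.01  1.39 -0.05]
R x,y,z axes: [-0.    -0.001 -1.   ] [ 0.243  0.97  -0.001] [ 0.97  -0.243  0.   ]
tilt fix (tool rotvec) [-0.     0.     0.001]
shift mm tool dx,dy,dz: [ 101.3 -538.   655.2]
```

```bash
python3 -m creep '[{"dy":-30,"dz":36},{"dy":-30,"dz":36},{"dy":-30,"dz":36},{"dy":-30,"dz":36},{"dy":-30,"dz":36},{"dy":-30,"dz":36},{"dy":-30,"dz":36},{"dy":-30,"dz":36},{"dy":-30,"dz":36},{"dy":-30,"dz":36},{"dy":-30,"dz":36},{"dy":-30,"dz":36}]'; python3 go.py 656.6 -75.4 130
```

```text
t 0.20 pos [152.  605.9 230.7] open 0.0857 F [ 0.3  0.9 -0.8] q [-1.39  0.38  0.02  1.37 -0.01  1.39 -0.05]
R x,y,z axes: [-0.    -0.001 -1.   ] [ 0.243  0.97  -0.001] [ 0.97  -0.243  0.   ]
tilt fix (tool rotvec) [-0.     0.     0.001]
shift mm tool dx,dy,dz: [ 101.3 -538.   655.2]invalid input at $[0]: expected keys dx, dy, dz, ax, ay, az, jaw
```

```bash
python3 -m creep '[{"dx":0,"dy":-30,"dz":36,"ax":0,"ay":0,"az":0,"jaw":1},{"dx":0,"dy":-30,"dz":36,"ax":0,"ay":0,"az":0,"jaw":1},{"dx":0,"dy":-30,"dz":36,"ax":0,"ay":0,"az":0,"jaw":1},{"dx":0,"dy":-30,"dz":36,"ax":0,"ay":0,"az":0,"jaw":1},{"dx":0,"dy":-30,"dz":36,"ax":0,"ay":0,"az":0,"jaw":1},{"dx":0,"dy":-30,"dz":36,"ax":0,"ay":0,"az":0,"jaw":1},{"dx":0,"dy":-30,"dz":36,"ax":0,"ay":0,"az":0,"jaw":1},{"dx":0,"dy":-30,"dz":36,"ax":0,"ay":0,"az":0,"jaw":1},{"dx":0,"dy":-30,"dz":36,"ax":0,"ay":0,"az":0,"jaw":1},{"dx":0,"dy":-30,"dz":36,"ax":0,"ay":0,"az":0,"jaw":1},{"dx":0,"dy":-30,"dz":36,"ax":0,"ay":0,"az":0,"jaw":1},{"dx":0,"dy":-30,"dz":36,"ax":0,"ay":0,"az":0,"jaw":1}]'; python3 go.py 656.6 -75.4 130
```

```text
t: 1.4
eef_pos: [0.49, 0.1408, 0.2275]
ee_rot: [-2.841, 1.567, -3.071]
contact_force: [1.8, 0.4, -0.6]
opening: 0.0856
t 1.40 pos [490.  140.8 227.5] open 0.0856 F [ 1.8  0.4 -0.6] q [-0.73  0.14  0.43  1.7  -0.06  1.32  1.06]
R x,y,z axes: [-0.004 -0.    -1.   ] [ 0.228  0.974 -0.001] [ 0.974 -0.228 -0.004]
tilt fix (tool rotvec) [ 0.    -0.004  0.001]
shift mm tool dx,dy,dz: [  97.  -172.3  211.9]
```

```bash
python3 -m creep '[{"dx":10,"dy":-30,"dz":36,"ax":0,"ay":0,"az":0,"jaw":1},{"dx":10,"dy":-30,"dz":36,"ax":0,"ay":0,"az":0,"jaw":1},{"dx":10,"dy":-30,"dz":36,"ax":0,"ay":0,"az":0,"jaw":1},{"dx":10,"dy":-30,"dz":36,"ax":0,"ay":0,"az":0,"jaw":1},{"dx":10,"dy":-30,"dz":36,"ax":0,"ay":0,"az":0,"jaw":1},{"dx":10,"dy":-15,"dz":18,"ax":0,"ay":0,"az":0,"jaw":1},{"dx":10,"dy":0,"dz":0,"ax":0,"ay":0,"az":0,"jaw":1},{"dx":0,"dy":0,"dz":0,"ax":0,"ay":0,"az":0,"jaw":1}]'; python3 go.py 656.6 -75.4 70
```

```text
t: 2.2
eef_pos: [0.6514, -0.0819, 0.1531]
ee_rot: [-2.182, 1.567, -2.419]
contact_force: [-0.8, -0.4, 0.5]
opening: 0.0854
t 2.20 pos [651.4 -81.9 153.1] open 0.0854 F [-0.8 -0.4  0.5] q [-0.29  0.54  0.54  1.4  -0.28  1.28  1.6 ]
R x,y,z axes: [-0.003 -0.003 -1.   ] [ 0.235  0.972 -0.003] [ 0.972 -0.235 -0.002]
tilt fix (tool rotvec) [-0.    -0.002  0.003]
shift mm tool dx,dy,dz: [83.   7.8  3.7]
```

```bash
python3 -m creep '[{"dx":20,"dy":8,"dz":4,"ax":0,"ay":0,"az":0,"jaw":1},{"dx":25,"dy":0,"dz":0,"ax":0,"ay":0,"az":0,"jaw":1},{"dx":25,"dy":0,"dz":0,"ax":0,"ay":0,"az":0,"jaw":1},{"dx":10,"dy":0,"dz":0,"ax":0,"ay":0,"az":0,"jaw":1},{"dx":0,"dy":0,"dz":0,"ax":0,"ay":0,"az":0,"jaw":1}]' 40; python3 go.py 656.6 -75.4 23
python3 - <<'E'
from h import *
for n in("scene","top"):
    c=bot.camera(n); cv2.imwrite(f"pics/{n}1.png",c["img"])
E
```

```text
t: 2.7
eef_pos: [0.6571, -0.0672, 0.074]
ee_rot: [1.732, 1.569, 1.503]
contact_force: [0.8, 0.3, 0.2]
opening: 0.0856
t 2.70 pos [657.1 -67.2  74. ] open 0.0856 F [0.8 0.3 0.2] q [-0.29  0.61  0.51  1.48 -0.31  1.13  1.61]
R x,y,z axes: [ 0.     0.002 -1.   ] [0.227 0.974 0.001] [ 0.974 -0.227 -0.   ]
tilt fix (tool rotvec) [-0.    -0.    -0.001]
shift mm tool dx,dy,dz: [51.  -8.2  1.4]
```

View pics/scene1.png

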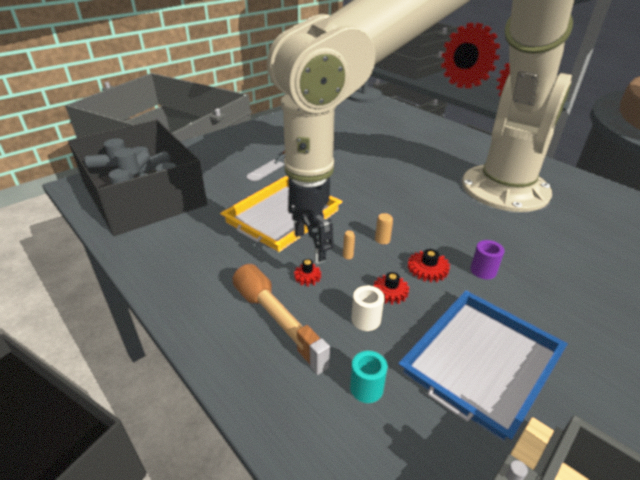

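The gripper is above and just beside gear12 (boss at about 307,265), with all the stock still in place. I'll correct sideways, then go down.

```bash
python3 -m creep '[{"dx":10,"dy":-8,"dz":1,"ax":0,"ay":0,"az":0,"jaw":1},{"dx":0,"dy":0,"dz":0,"ax":0,"ay":0,"az":0,"jaw":1},{"dx":0,"dy":0,"dz":0,"ax":0,"ay":0,"az":0,"jaw":1}]' 40; python3 go.py 656.6 -75.4 23
```

```text
t: 3.1
eef_pos: [0.6592, -0.0766, 0.0687]
ee_rot: [0.355, 1.563, 0.125]
contact_force: [0.2, 0.6, 0.1]
opening: 0.0857
t 3.10 pos [659.2 -76.6  68.7] open 0.0857 F [0.2 0.6 0.1] q [-0.28  0.62  0.51  1.48 -0.32  1.12  1.63]
R x,y,z axes: [ 0.008  0.001 -1.   ] [0.227 0.974 0.003] [ 0.974 -0.227  0.008]
tilt fix (tool rotvec) [ 0.     0.008 -0.003]
shift mm tool dx,dy,dz: [45.7  0.5 -3.2]
```

```bash
python3 -m creep '[{"dx":12,"dy":0,"dz":-2,"ax":0,"ay":0.006,"az":0,"jaw":1},{"dx":12,"dy":0,"dz":-1,"ax":0,"ay":0,"az":0,"jaw":1},{"dx":12,"dy":0,"dz":0,"ax":0,"ay":0,"az":0,"jaw":1},{"dx":0,"dy":0,"dz":0,"ax":0,"ay":0,"az":0,"jaw":1},{"dx":0,"dy":0,"dz":0,"ax":0,"ay":0,"az":0,"jaw":1}]' 40; python3 go.py 656.6 -75.4 23
```

```text
t: 3.6
eef_pos: [0.6559, -0.0762, 0.0292]
ee_rot: [1.372, 1.568, 1.142]
contact_force: [0.8, -0.4, 0.4]
opening: 0.0852
t 3.60 pos [655.9 -76.2  29.2] open 0.0852 F [ 0.8 -0.4  0.4] q [-0.27  0.66  0.49  1.51 -0.34  1.06  1.65]
R x,y,z axes: [ 0.001  0.003 -1.   ] [0.228 0.974 0.003] [ 0.974 -0.228  0.001]
tilt fix (tool rotvec) [-0.     0.001 -0.003]
shift mm tool dx,dy,dz: [6.2 1.  0.5]
```

```bash
python3 -m creep '[{"dx":5,"dy":1,"dz":0,"ax":0,"ay":0,"az":0,"jaw":1},{"dx":0,"dy":0,"dz":0,"ax":0,"ay":0,"az":0,"jaw":0},{"dx":0,"dy":0,"dz":0,"ax":0,"ay":0,"az":0,"jaw":-0.4},{"dx":0,"dy":0,"dz":0,"ax":0,"ay":0,"az":0,"jaw":-1},{"dx":0,"dy":0,"dz":0,"ax":0,"ay":0,"az":0,"jaw":-1},{"dx":0,"dy":0,"dz":0,"ax":0,"ay":0,"az":0,"jaw":-1},{"dx":0,"dy":0,"dz":0,"ax":0,"ay":0,"az":0,"jaw":-1}]' 40; python3 go.py 656.6 -75.4 23
```

```text
t: 4.3
eef_pos: [0.6569, -0.0751, 0.0249]
ee_rot: [0.912, 1.567, 0.682]
contact_force: [-0.2, 0.6, -0.9]
opening: 0.0224
t 4.30 pos [656.9 -75.1  24.9] open 0.0224 F [-0.2  0.6 -0.9] q [-0.27  0.67  0.49  1.51 -0.34  1.05  1.65]
R x,y,z axes: [ 0.003  0.002 -1.   ] [0.228 0.974 0.003] [ 0.974 -0.228  0.002]
tilt fix (tool rotvec) [ 0.     0.002 -0.003]
shift mm tool dx,dy,dz: [ 1.9 -0.4 -0.3]
```

Gripped, with the opening at 22.4 mm. I'll lift and check before carrying it.

```bash
python3 -m creep '[{"dx":-8,"dy":0,"dz":0,"ax":0,"ay":0,"az":0,"jaw":-1},{"dx":-15,"dy":0,"dz":0,"ax":0,"ay":0,"az":0,"jaw":-1},{"dx":-20,"dy":0,"dz":0,"ax":0,"ay":0,"az":0,"jaw":-1},{"dx":-25,"dy":0,"dz":0,"ax":0,"ay":0,"az":0,"jaw":-1},{"dx":-25,"dy":0,"dz":0,"ax":0,"ay":0,"az":0,"jaw":-1},{"dx":-20,"dy":0,"dz":0,"ax":0,"ay":0,"az":0,"jaw":-1},{"dx":0,"dy":0,"dz":0,"ax":0,"ay":0,"az":0,"jaw":-1},{"dx":0,"dy":0,"dz":0,"ax":0,"ay":0,"az":0,"jaw":-1}]' 40; python3 go.py 604.8 295.8 130
python3 - <<'E'
from h import *
for n in("scene","top"):
    c=bot.camera(n); cv2.imwrite(f"pics/{n}2.png",c["img"])
a=cv2.imread("pics/scene2.png"); cv2.imwrite("pics/s2c.png",cv2.resize(a[180:340,220:420],None,fx=3.5,fy=3.5))
E
```

```text
t: 5.1
eef_pos: [0.6569, -0.0761, 0.1495]
ee_rot: [0.541, 1.564, 0.31]
contact_force: [0.2, 0.2, -1.3]
opening: 0.0224
t 5.10 pos [656.9 -76.1 149.5] open 0.0224 F [ 0.2  0.2 -1.3] q [-0.29  0.54  0.53  1.4  -0.28  1.27  1.6 ]
R x,y,z axes: [ 0.007  0.002 -1.   ] [0.229 0.973 0.004] [ 0.973 -0.229  0.006]
tilt fix (tool rotvec) [-0.     0.006 -0.004]
shift mm tool dx,dy,dz: [  19.9  350.  -135.9]
```

View pics/s2c.png

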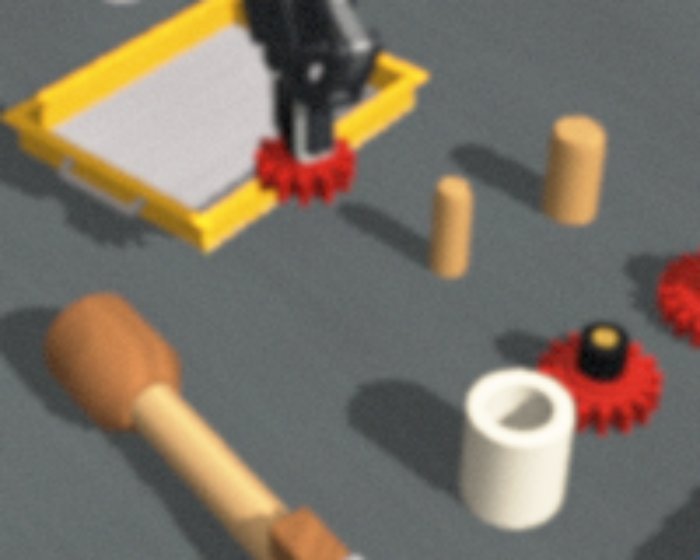

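The gear is held level in the jaws, around (308,225) in the full image. I'll carry it to the blue tray.

```bash
python3 -m creep '[{"dx":0,"dy":15,"dz":-6,"ax":0,"ay":0,"az":0,"jaw":-1},{"dx":0,"dy":25,"dz":-10,"ax":0,"ay":0,"az":0,"jaw":-1},{"dx":0,"dy":35,"dz":-14,"ax":0,"ay":0,"az":0,"jaw":-1},{"dx":0,"dy":35,"dz":-14,"ax":0,"ay":0,"az":0,"jaw":-1},{"dx":0,"dy":35,"dz":-14,"ax":0,"ay":0,"az":0,"jaw":-1},{"dx":0,"dy":35,"dz":-14,"ax":0,"ay":0,"az":0,"jaw":-1},{"dx":0,"dy":35,"dz":-14,"ax":0,"ay":0,"az":0,"jaw":-1},{"dx":0,"dy":35,"dz":-14,"ax":0,"ay":0,"az":0,"jaw":-1},{"dx":0,"dy":35,"dz":-14,"ax":0,"ay":0,"az":0,"jaw":-1},{"dx":0,"dy":20,"dz":-8,"ax":0,"ay":0,"az":0,"jaw":-1},{"dx":0,"dy":0,"dz":0,"ax":0,"ay":0,"az":0,"jaw":-1}]'; python3 go.py 604.8 295.8 80
```

```text
t: 6.3
eef_pos: [0.5926, 0.2738, 0.1351]
ee_rot: [-2.908, 1.554, -3.133]
contact_force: [-1.4, -0.3, -0.7]
opening: 0.0224
t 6.30 pos [592.6 273.8 135.1] open 0.0224 F [-1.4 -0.3 -0.7] q [-0.78  0.54  0.45  1.42 -0.24  1.25  1.04]
R x,y,z axes: [-0.017 -0.    -1.   ] [ 0.223  0.975 -0.004] [ 0.975 -0.223 -0.017]
tilt fix (tool rotvec) [ 0.    -0.017  0.004]
shift mm tool dx,dy,dz: [54.8 24.3  7.9]
```

```bash
python3 -m creep '[{"dx":0,"dy":22,"dz":8,"ax":0,"ay":-0.017,"az":0.004,"jaw":-1},{"dx":15,"dy":0,"dz":0,"ax":0,"ay":0,"az":0,"jaw":-1},{"dx":20,"dy":0,"dz":0,"ax":0,"ay":0,"az":0,"jaw":-1},{"dx":10,"dy":0,"dz":0,"ax":0,"ay":0,"az":0,"jaw":-1},{"dx":0,"dy":0,"dz":0,"ax":0,"ay":0,"az":0,"jaw":-1},{"dx":0,"dy":0,"dz":0,"ax":0,"ay":0,"az":0,"jaw":-1}]'; python3 go.py 604.8 295.8 28
```

```text
t: 6.9
eef_pos: [0.6012, 0.2934, 0.0836]
ee_rot: [-2.261, 1.563, -2.485]
contact_force: [0.5, 0.3, -1.1]
opening: 0.0226
t 6.90 pos [601.2 293.4  83.6] open 0.0226 F [ 0.5  0.3 -1.1] q [-0.79  0.61  0.43  1.43 -0.26  1.17  1.02]
R x,y,z axes: [-0.006 -0.005 -1.   ] [ 0.222  0.975 -0.006] [ 0.975 -0.222 -0.005]
tilt fix (tool rotvec) [ 0.    -0.005  0.006]
shift mm tool dx,dy,dz: [55.5  3.5  3.3]
```

```bash
python3 -m creep '[{"dx":12,"dy":3,"dz":3,"ax":0,"ay":-0.005,"az":0.006,"jaw":-1},{"dx":12,"dy":0,"dz":0,"ax":0,"ay":0,"az":0,"jaw":-1},{"dx":12,"dy":0,"dz":0,"ax":0,"ay":0,"az":0,"jaw":-1},{"dx":8,"dy":0,"dz":0,"ax":0,"ay":0,"az":0,"jaw":-1},{"dx":4,"dy":0,"dz":0,"ax":0,"ay":0,"az":0,"jaw":-1},{"dx":0,"dy":0,"dz":0,"ax":0,"ay":0,"az":0,"jaw":-1},{"dx":0,"dy":0,"dz":0,"ax":0,"ay":0,"az":0,"jaw":-1}]'; python3 go.py 604.8 295.8 28
```

```text
t: 7.6
eef_pos: [0.606, 0.2946, 0.0325]
ee_rot: [0.511, 1.569, 0.285]
contact_force: [-0.8, 0.1, -0.8]
opening: 0.0223
t 7.60 pos [606.  294.6  32.5] open 0.0223 F [-0.8  0.1 -0.8] q [-0.78  0.67  0.42  1.46 -0.29  1.07  1.04]
R x,y,z axes: [ 0.002  0.001 -1.   ] [0.224 0.975 0.001] [ 0.975 -0.224  0.002]
tilt fix (tool rotvec) [ 0.     0.002 -0.001]
shift mm tool dx,dy,dz: [ 4.5  0.8 -1.4]
```

```bash
python3 -m creep '[{"dx":2,"dy":0,"dz":0,"ax":0,"ay":0,"az":0,"jaw":-1},{"dx":2,"dy":0,"dz":0,"ax":0,"ay":0,"az":0,"jaw":-1},{"dx":1.5,"dy":0,"dz":0,"ax":0,"ay":0,"az":0,"jaw":-1},{"dx":0,"dy":0,"dz":0,"ax":0,"ay":0,"az":0,"jaw":-1},{"dx":0,"dy":0,"dz":0,"ax":0,"ay":0,"az":0,"jaw":-1}]'; python3 go.py 604.8 295.8 28
```

```text
t: 8.1
eef_pos: [0.6069, 0.2952, 0.0281]
ee_rot: [0.666, 1.566, 0.44]
contact_force: [-0.8, -0.3, -1.3]
opening: 0.0221
t 8.10 pos [606.9 295.2  28.1] open 0.0221 F [-0.8 -0.3 -1.3] q [-0.78  0.67  0.41  1.47 -0.29  1.06  1.04]
R x,y,z axes: [ 0.004  0.002 -1.   ] [0.224 0.975 0.003] [ 0.975 -0.224  0.003]
tilt fix (tool rotvec) [ 0.     0.003 -0.003]
shift mm tool dx,dy,dz: [ 0.1  0.1 -2.2]
```

```bash
python3 -m creep '[{"dx":1.2,"dy":0,"dz":0,"ax":0,"ay":0,"az":0,"jaw":-1},{"dx":0,"dy":0,"dz":0,"ax":0,"ay":0,"az":0,"jaw":-1},{"dx":0,"dy":0,"dz":0,"ax":0,"ay":0,"az":0,"jaw":-1}]'; python3 go.py 604.8 295.8 28
```

```text
t: 8.4
eef_pos: [0.6075, 0.2953, 0.028]
ee_rot: [0.674, 1.565, 0.448]
contact_force: [-0.3, -0.8, -0.5]
opening: 0.0224
t 8.40 pos [607.5 295.3  28. ] open 0.0224 F [-0.3 -0.8 -0.5] q [-0.78  0.67  0.41  1.47 -0.29  1.06  1.04]
R x,y,z axes: [ 0.005  0.003 -1.   ] [0.224 0.975 0.004] [ 0.975 -0.224  0.005]
tilt fix (tool rotvec) [ 0.     0.005 -0.004]
shift mm tool dx,dy,dz: [ 0.  -0.1 -2.7]
```

```bash
python3 -m creep '[{"dx":0,"dy":0,"dz":0,"ax":0,"ay":0,"az":0,"jaw":-0.2},{"dx":0,"dy":0,"dz":0,"ax":0,"ay":0,"az":0,"jaw":0.3},{"dx":0,"dy":0,"dz":0,"ax":0,"ay":0,"az":0,"jaw":0.6},{"dx":0,"dy":0,"dz":0,"ax":0,"ay":0,"az":0,"jaw":0.6},{"dx":-15,"dy":0,"dz":0,"ax":0,"ay":0,"az":0,"jaw":0.6},{"dx":-30,"dy":0,"dz":0,"ax":0,"ay":0,"az":0,"jaw":1},{"dx":-35,"dy":0,"dz":0,"ax":0,"ay":0,"az":0,"jaw":1},{"dx":-30,"dy":0,"dz":0,"ax":0,"ay":0,"az":0,"jaw":1},{"dx":0,"dy":0,"dz":0,"ax":0,"ay":0,"az":0,"jaw":1}]'; python3 go.py 438.5 73.1 130
```

```text
t: 9.3
eef_pos: [0.6068, 0.2946, 0.1454]
ee_rot: [0.55, 1.565, 0.324]
contact_force: [0.5, 0.5, 0.9]
opening: 0.0852
t 9.30 pos [606.8 294.6 145.4] open 0.0852 F [0.5 0.5 0.9] q [-0.8   0.56  0.45  1.36 -0.25  1.27  1.01]
R x,y,z axes: [ 0.005  0.002 -1.   ] [0.224 0.974 0.003] [ 0.974 -0.224  0.005]
tilt fix (tool rotvec) [-0.     0.005 -0.003]
shift mm tool dx,dy,dz: [  14.1 -253.6 -114.4]
```

```bash
python3 -m creep '[{"dx":0,"dy":-35,"dz":-16,"ax":0,"ay":0,"az":0,"jaw":1},{"dx":0,"dy":-35,"dz":-16,"ax":0,"ay":0,"az":0,"jaw":1},{"dx":0,"dy":-35,"dz":-16,"ax":0,"ay":0,"az":0,"jaw":1},{"dx":0,"dy":-35,"dz":-16,"ax":0,"ay":0,"az":0,"jaw":1},{"dx":0,"dy":-35,"dz":-16,"ax":0,"ay":0,"az":0,"jaw":1},{"dx":0,"dy":-35,"dz":-16,"ax":0,"ay":0,"az":0,"jaw":1},{"dx":0,"dy":-20,"dz":-9,"ax":0,"ay":0,"az":0,"jaw":1},{"dx":0,"dy":0,"dz":0,"ax":0,"ay":0,"az":0,"jaw":1},{"dx":0,"dy":0,"dz":0,"ax":0,"ay":0,"az":0,"jaw":1}]'; python3 go.py 438.5 73.1 70
python3 - <<'E'
from h import *
c=bot.camera("scene"); cv2.imwrite("pics/scene3.png",c["img"])
E
```

```text
t: 10.2
eef_pos: [0.4478, 0.0873, 0.1473]
ee_rot: [0.891, 1.556, 0.665]
contact_force: [1.3, 0.3, -0.7]
opening: 0.0851
t 10.20 pos [447.8  87.3 147.3] open 0.0851 F [ 1.3  0.3 -0.7] q [-0.78  0.07  0.54  1.96 -0.05  1.11  1.13]
R x,y,z axes: [ 0.011  0.009 -1.   ] [0.224 0.975 0.011] [ 0.975 -0.224  0.009]
tilt fix (tool rotvec) [ 0.     0.009 -0.011]
shift mm tool dx,dy,dz: [ 77.  -16.8  -6.6]
```

View pics/scene3.png

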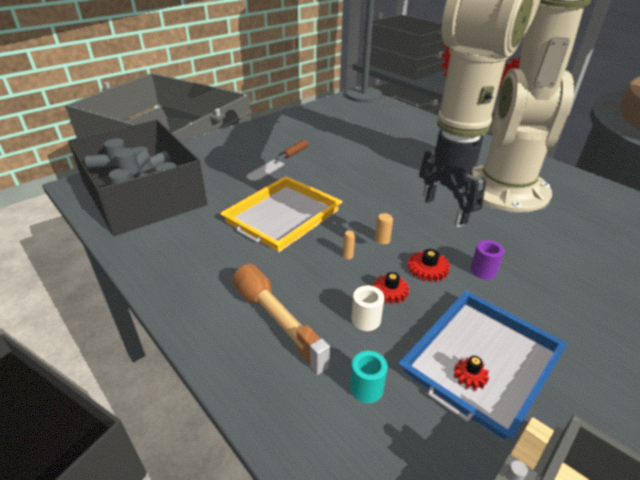

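Gear12 lies flat in the blue tray at (471,372). Gear20 is next.

```bash
python3 -m creep '[{"dx":15,"dy":-16,"dz":-7,"ax":0,"ay":0.009,"az":-0.011,"jaw":1},{"dx":20,"dy":0,"dz":0,"ax":0,"ay":0,"az":0,"jaw":1},{"dx":20,"dy":0,"dz":0,"ax":0,"ay":0,"az":0,"jaw":1},{"dx":10,"dy":0,"dz":0,"ax":0,"ay":0,"az":0,"jaw":1},{"dx":0,"dy":0,"dz":0,"ax":0,"ay":0,"az":0,"jaw":1},{"dx":0,"dy":0,"dz":0,"ax":0,"ay":0,"az":0,"jaw":1}]'; python3 go.py 438.5 73.1 24.5
```

```text
t: 10.85
eef_pos: [0.442, 0.0777, 0.0817]
ee_rot: [-0.076, 1.567, -0.296]
contact_force: [1.2, 0.1, 0.4]
opening: 0.0852
t 10.85 pos [442.   77.7  81.7] open 0.0852 F [1.2 0.1 0.4] q [-0.75  0.15  0.55  2.05 -0.09  0.96  1.2 ]
R x,y,z axes: [ 0.004 -0.001 -1.   ] [ 0.218  0.976 -0.   ] [ 0.976 -0.218  0.004]
tilt fix (tool rotvec) [0.    0.004 0.   ]
shift mm tool dx,dy,dz: [57.2 -5.3 -2.7]
```

```bash
python3 -m creep '[{"dx":10,"dy":-5,"dz":-3,"ax":0,"ay":0.004,"az":0,"jaw":1},{"dx":12,"dy":0,"dz":0,"ax":0,"ay":0,"az":0,"jaw":1},{"dx":12,"dy":0,"dz":0,"ax":0,"ay":0,"az":0,"jaw":1},{"dx":12,"dy":0,"dz":0,"ax":0,"ay":0,"az":0,"jaw":1},{"dx":0,"dy":0,"dz":0,"ax":0,"ay":0,"az":0,"jaw":1},{"dx":0,"dy":0,"dz":0,"ax":0,"ay":0,"az":0,"jaw":1}]'; python3 go.py 438.5 73.1 24.5
```

```text
t: 11.45
eef_pos: [0.439, 0.0737, 0.0331]
ee_rot: [0.558, 1.569, 0.338]
contact_force: [0.6, 0.3, -0.4]
opening: 0.0851
t 11.45 pos [439.   73.7  33.1] open 0.0851 F [ 0.6  0.3 -0.4] q [-0.72  0.23  0.54  2.1  -0.16  0.85  1.26]
R x,y,z axes: [ 0.002  0.001 -1.   ] [0.217 0.976 0.001] [ 0.976 -0.217  0.002]
tilt fix (tool rotvec) [ 0.     0.002 -0.001]
shift mm tool dx,dy,dz: [ 8.6 -0.7 -0.3]
```

```bash
python3 -m creep '[{"dx":8,"dy":-1,"dz":0,"ax":0,"ay":0,"az":0,"jaw":1},{"dx":0,"dy":0,"dz":0,"ax":0,"ay":0,"az":0,"jaw":0.2},{"dx":0,"dy":0,"dz":0,"ax":0,"ay":0,"az":0,"jaw":-0.2},{"dx":0,"dy":0,"dz":0,"ax":0,"ay":0,"az":0,"jaw":-1},{"dx":0,"dy":0,"dz":0,"ax":0,"ay":0,"az":0,"jaw":-1},{"dx":0,"dy":0,"dz":0,"ax":0,"ay":0,"az":0,"jaw":-1},{"dx":0,"dy":0,"dz":0,"ax":0,"ay":0,"az":0,"jaw":-1}]' 50; python3 go.py 438.5 73.1 24.5
```

```text
t: 12.15
eef_pos: [0.4395, 0.073, 0.0257]
ee_rot: [0.711, 1.567, 0.492]
contact_force: [-0.3, 0.7, -2.1]
opening: 0.0342
t 12.15 pos [439.5  73.   25.7] open 0.0342 F [-0.3  0.7 -2.1] q [-0.71  0.25  0.54  2.1  -0.17  0.83  1.27]
R x,y,z axes: [ 0.004  0.002 -1.   ] [0.218 0.976 0.003] [ 0.976 -0.218  0.003]
tilt fix (tool rotvec) [ 0.     0.003 -0.003]
shift mm tool dx,dy,dz: [ 1.2 -0.1 -1. ]
```

```bash
python3 -m creep '[{"dx":-8,"dy":0,"dz":0,"ax":0,"ay":0,"az":0,"jaw":-1},{"dx":-15,"dy":0,"dz":0,"ax":0,"ay":0,"az":0,"jaw":-1},{"dx":-20,"dy":0,"dz":0,"ax":0,"ay":0,"az":0,"jaw":-1},{"dx":-25,"dy":0,"dz":0,"ax":0,"ay":0,"az":0,"jaw":-1},{"dx":-25,"dy":0,"dz":0,"ax":0,"ay":0,"az":0,"jaw":-1},{"dx":-25,"dy":0,"dz":0,"ax":0,"ay":0,"az":0,"jaw":-1},{"dx":0,"dy":0,"dz":0,"ax":0,"ay":0,"az":0,"jaw":-1},{"dx":0,"dy":0,"dz":0,"ax":0,"ay":0,"az":0,"jaw":-1}]' 50; python3 go.py 604.7 -283.3 130
python3 - <<'E'
from h import *
c=bot.camera("scene"); cv2.imwrite("pics/scene4.png",c["img"])
E
```

```text
t: 12.95
eef_pos: [0.4374, 0.0714, 0.1499]
ee_rot: [0.308, 1.569, 0.087]
contact_force: [-1.1, -0.1, -2.5]
opening: 0.0343
t 12.95 pos [437.4  71.4 149.9] open 0.0343 F [-1.1 -0.1 -2.5] q [-0.77  0.04  0.56  1.98 -0.02  1.13  1.15]
R x,y,z axes: [ 0.001  0.    -1.   ] [0.219 0.976 0.   ] [ 0.976 -0.219  0.001]
tilt fix (tool rotvec) [-0.     0.001 -0.   ]
shift mm tool dx,dy,dz: [  20.1 -309.4  241. ]
```

View pics/scene4.png

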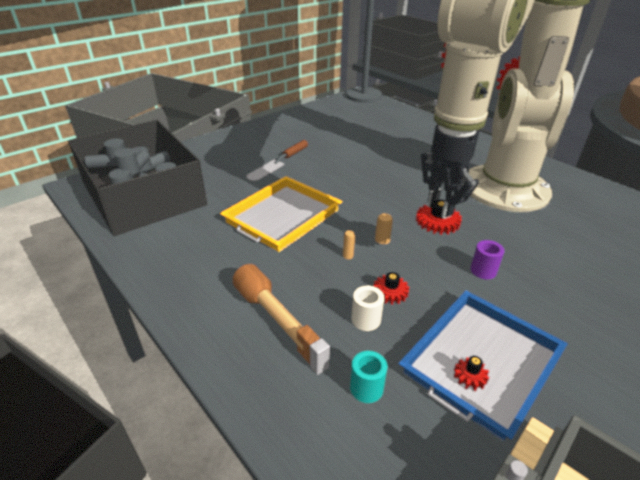

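Gear20 is held level at (439,218). On to the yellow tray.

```bash
python3 -m creep '[{"dx":0,"dy":-15,"dz":12,"ax":0,"ay":0,"az":0,"jaw":-1},{"dx":0,"dy":-25,"dz":20,"ax":0,"ay":0,"az":0,"jaw":-1},{"dx":0,"dy":-30,"dz":23,"ax":0,"ay":0,"az":0,"jaw":-1},{"dx":0,"dy":-30,"dz":23,"ax":0,"ay":0,"az":0,"jaw":-1},{"dx":0,"dy":-30,"dz":23,"ax":0,"ay":0,"az":0,"jaw":-1},{"dx":0,"dy":-30,"dz":23,"ax":0,"ay":0,"az":0,"jaw":-1},{"dx":0,"dy":-30,"dz":23,"ax":0,"ay":0,"az":0,"jaw":-1},{"dx":0,"dy":-30,"dz":23,"ax":0,"ay":0,"az":0,"jaw":-1},{"dx":0,"dy":-30,"dz":23,"ax":0,"ay":0,"az":0,"jaw":-1},{"dx":0,"dy":-20,"dz":16,"ax":0,"ay":0,"az":0,"jaw":-1},{"dx":0,"dy":0,"dz":0,"ax":0,"ay":0,"az":0,"jaw":-1},{"dx":0,"dy":0,"dz":0,"ax":0,"ay":0,"az":0,"jaw":-1}]'; python3 go.py 604.7 -283.3 85
```

```text
t: 14.2
eef_pos: [0.5796, -0.2468, 0.1307]
ee_rot: [-2.853, 1.545, -3.067]
contact_force: [0.1, 1.1, -2.5]
opening: 0.0342
t 14.20 pos [ 579.6 -246.8  130.7] open 0.0342 F [ 0.1  1.1 -2.5] q [-0.14  0.55  0.71  1.49 -0.35  1.25  1.97]
R x,y,z axes: [-0.026 -0.002 -1.   ] [ 0.212  0.977 -0.007] [ 0.977 -0.212 -0.025]
tilt fix (tool rotvec) [ 0.    -0.025  0.007]
shift mm tool dx,dy,dz: [ 45.1 -30.   33.4]
```

```bash
python3 -m creep '[{"dx":0,"dy":-14,"dz":16,"ax":0,"ay":-0.015,"az":0.004,"jaw":-1},{"dx":5,"dy":-14,"dz":16,"ax":0,"ay":-0.01,"az":0.003,"jaw":-1},{"dx":15,"dy":0,"dz":0,"ax":0,"ay":0,"az":0,"jaw":-1},{"dx":15,"dy":0,"dz":0,"ax":0,"ay":0,"az":0,"jaw":-1},{"dx":0,"dy":0,"dz":0,"ax":0,"ay":0,"az":0,"jaw":-1},{"dx":0,"dy":0,"dz":0,"ax":0,"ay":0,"az":0,"jaw":-1}]'; python3 go.py 604.7 -283.3 28.7
```

```text
t: 14.8
eef_pos: [0.6032, -0.2725, 0.088]
ee_rot: [2.599, 1.561, 2.392]
contact_force: [0.5, -0.1, -2.6]
opening: 0.034
t 14.80 pos [ 603.2 -272.5   88. ] open 0.0340 F [ 0.5 -0.1 -2.6] q [-0.07  0.65  0.67  1.45 -0.42  1.2   2.03]
R x,y,z axes: [-0.007  0.007 -1.   ] [0.206 0.979 0.005] [ 0.979 -0.206 -0.009]
tilt fix (tool rotvec) [ 0.    -0.009 -0.005]
shift mm tool dx,dy,dz: [ 59.2 -10.6   4.2]
```

```bash
python3 -m creep '[{"dx":5,"dy":-11,"dz":4,"ax":0,"ay":-0.009,"az":-0.005,"jaw":-1},{"dx":12,"dy":0,"dz":0,"ax":0,"ay":0,"az":0,"jaw":-1},{"dx":12,"dy":0,"dz":0,"ax":0,"ay":0,"az":0,"jaw":-1},{"dx":12,"dy":0,"dz":0,"ax":0,"ay":0,"az":0,"jaw":-1},{"dx":6,"dy":0,"dz":0,"ax":0,"ay":0,"az":0,"jaw":-1},{"dx":0,"dy":0,"dz":0,"ax":0,"ay":0,"az":0,"jaw":-1},{"dx":0,"dy":0,"dz":0,"ax":0,"ay":0,"az":0,"jaw":-1}]'; python3 go.py 604.7 -283.3 28.7
```

```text
t: 15.5
eef_pos: [0.605, -0.2833, 0.0369]
ee_rot: [0.69, 1.57, 0.484]
contact_force: [0.4, -0.4, -2.4]
opening: 0.0343
t 15.50 pos [ 605.  -283.3   36.9] open 0.0343 F [ 0.4 -0.4 -2.4] q [-0.04  0.7   0.64  1.49 -0.45  1.1   2.06]
R x,y,z axes: [ 0.001  0.    -1.   ] [0.204 0.979 0.001] [ 0.979 -0.204  0.001]
tilt fix (tool rotvec) [-0.     0.001 -0.001]
shift mm tool dx,dy,dz: [ 8.2 -0.1 -0.3]
```

```bash
python3 -m creep '[{"dx":4,"dy":0,"dz":0,"ax":0,"ay":0,"az":0,"jaw":-1},{"dx":3,"dy":0,"dz":0,"ax":0,"ay":0,"az":0,"jaw":-1},{"dx":2,"dy":0,"dz":0,"ax":0,"ay":0,"az":0,"jaw":-1},{"dx":0,"dy":0,"dz":0,"ax":0,"ay":0,"az":0,"jaw":-1},{"dx":0,"dy":0,"dz":0,"ax":0,"ay":0,"az":0,"jaw":-1}]'; python3 go.py 604.7 -283.3 28.7
```

```text
t: 16.0
eef_pos: [0.6061, -0.2838, 0.0289]
ee_rot: [0.046, 1.567, -0.159]
contact_force: [-0.5, -0.3, -3.1]
opening: 0.0343
t 16.00 pos [ 606.1 -283.8   28.9] open 0.0343 F [-0.5 -0.3 -3.1] q [-0.03  0.71  0.64  1.49 -0.46  1.09  2.07]
R x,y,z axes: [ 0.004 -0.001 -1.   ] [0.204 0.979 0.   ] [ 0.979 -0.204  0.004]
tilt fix (tool rotvec) [-0.     0.004 -0.   ]
shift mm tool dx,dy,dz: [ 0.2  0.2 -1.5]
```

```bash
python3 -m creep '[{"dx":1,"dy":0,"dz":0,"ax":0,"ay":0,"az":0,"jaw":-1},{"dx":1,"dy":0,"dz":0,"ax":0,"ay":0,"az":0,"jaw":-1},{"dx":0,"dy":0,"dz":0,"ax":0,"ay":0,"az":0,"jaw":-1}]'; python3 go.py 604.7 -283.3 28.7
```

```text
t: 16.3
eef_pos: [0.6063, -0.2839, 0.029]
ee_rot: [0.182, 1.566, -0.024]
contact_force: [-0.4, -0.1, -1.9]
opening: 0.0344
t 16.30 pos [ 606.3 -283.9   29. ] open 0.0344 F [-0.4 -0.1 -1.9] q [-0.03  0.71  0.64  1.49 -0.46  1.09  2.07]
R x,y,z axes: [ 0.005 -0.    -1.   ] [0.204 0.979 0.001] [ 0.979 -0.204  0.005]
tilt fix (tool rotvec) [-0.     0.005 -0.001]
shift mm tool dx,dy,dz: [ 0.3  0.3 -1.7]
```

```bash
python3 -m creep '[{"dx":2,"dy":0,"dz":0,"ax":0,"ay":0,"az":0,"jaw":-1},{"dx":0,"dy":0,"dz":0,"ax":0,"ay":0,"az":0,"jaw":-1}]'; python3 go.py 604.7 -283.3 28.7
```

```text
t: 16.5
eef_pos: [0.6068, -0.2843, 0.029]
ee_rot: [0.181, 1.564, -0.025]
contact_force: [-0.5, -0.2, -2.3]
opening: 0.0344
t 16.50 pos [ 606.8 -284.3   29. ] open 0.0344 F [-0.5 -0.2 -2.3] q [-0.03  0.71  0.64  1.49 -0.46  1.09  2.07]
R x,y,z axes: [ 0.006 -0.    -1.   ] [0.204 0.979 0.001] [ 0.979 -0.204  0.006]
tilt fix (tool rotvec) [ 0.     0.006 -0.001]
shift mm tool dx,dy,dz: [ 0.3  0.5 -2.2]
```

```bash
python3 -m creep '[{"dx":0,"dy":0,"dz":0,"ax":0,"ay":0,"az":0,"jaw":0},{"dx":0,"dy":0,"dz":0,"ax":0,"ay":0,"az":0,"jaw":0.4},{"dx":0,"dy":0,"dz":0,"ax":0,"ay":0,"az":0,"jaw":0.6},{"dx":-15,"dy":0,"dz":0,"ax":0,"ay":0,"az":0,"jaw":0.6},{"dx":-30,"dy":0,"dz":0,"ax":0,"ay":0,"az":0,"jaw":1},{"dx":-35,"dy":0,"dz":0,"ax":0,"ay":0,"az":0,"jaw":1},{"dx":-30,"dy":0,"dz":0,"ax":0,"ay":0,"az":0,"jaw":1},{"dx":0,"dy":0,"dz":0,"ax":0,"ay":0,"az":0,"jaw":1},{"dx":0,"dy":0,"dz":0,"ax":0,"ay":0,"az":0,"jaw":1}]'; python3 go.py 436 -62.3 150
python3 - <<'E'
from h import *
c=bot.camera("scene"); cv2.imwrite("pics/scene5.png",c["img"])
E
```

```text
t: 17.4
eef_pos: [0.6063, -0.285, 0.1474]
ee_rot: [-0.08, 1.562, -0.286]
contact_force: [0.2, 0.4, -0.3]
opening: 0.0854
t 17.40 pos [ 606.3 -285.   147.4] open 0.0854 F [ 0.2  0.4 -0.3] q [-0.06  0.6   0.7   1.38 -0.39  1.29  2.02]
R x,y,z axes: [ 0.008 -0.002 -1.   ] [ 0.205  0.979 -0.001] [ 0.979 -0.204  0.008]
tilt fix (tool rotvec) [-0.     0.008  0.001]
shift mm tool dx,dy,dz: [  -4.5  183.2 -212.2]
```

View pics/scene5.png

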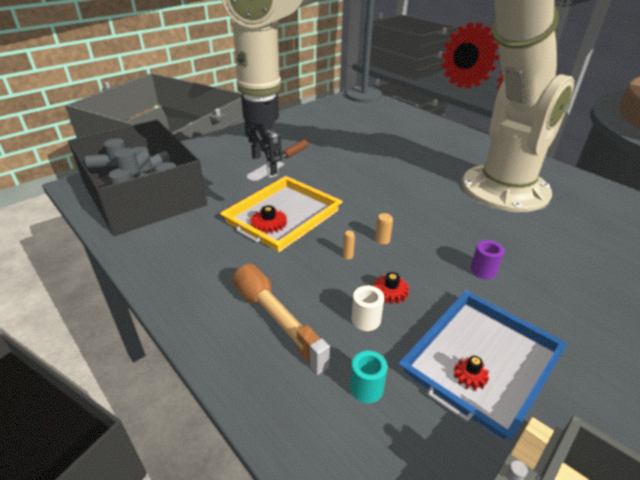

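Both patterns lie flat in their trays, with gear20 at (268,217). Now the thick core.

```bash
python3 -m creep '[{"dx":0,"dy":30,"dz":-35,"ax":0,"ay":0,"az":0,"jaw":1},{"dx":0,"dy":30,"dz":-35,"ax":0,"ay":0,"az":0,"jaw":1},{"dx":0,"dy":30,"dz":-35,"ax":0,"ay":0,"az":0,"jaw":1},{"dx":0,"dy":30,"dz":-35,"ax":0,"ay":0,"az":0,"jaw":1},{"dx":0,"dy":30,"dz":-35,"ax":0,"ay":0,"az":0,"jaw":1},{"dx":0,"dy":20,"dz":-23,"ax":0,"ay":0,"az":0,"jaw":1},{"dx":0,"dy":0,"dz":0,"ax":0,"ay":0,"az":0,"jaw":1},{"dx":0,"dy":0,"dz":0,"ax":0,"ay":0,"az":0,"jaw":1}]'; python3 go.py 436 -62.3 110
```

```text
t: 18.25
eef_pos: [0.4359, -0.0711, 0.1361]
ee_rot: [-2.296, 1.562, -2.499]
contact_force: [1.3, -0.4, 0.9]
opening: 0.0853
t 18.25 pos [435.9 -71.1 136.1] open 0.0853 F [ 1.3 -0.4  0.9] q [-0.61  0.06  0.73  2.   -0.04  1.1   1.51]
R x,y,z axes: [-0.007 -0.005 -1.   ] [ 0.201  0.979 -0.006] [ 0.979 -0.201 -0.006]
tilt fix (tool rotvec) [-0.    -0.006  0.006]
shift mm tool dx,dy,dz: [26.   8.8 -1.5]
```

```bash
python3 -m creep '[{"dx":15,"dy":9,"dz":-1,"ax":0,"ay":-0.006,"az":0.006,"jaw":1},{"dx":20,"dy":0,"dz":0,"ax":0,"ay":0,"az":0,"jaw":1},{"dx":0,"dy":0,"dz":0,"ax":0,"ay":0,"az":0,"jaw":1},{"dx":0,"dy":0,"dz":0,"ax":0,"ay":0,"az":0,"jaw":1}]'; python3 go.py 436 -62.3 30
```

```text
t: 18.65
eef_pos: [0.4383, -0.0654, 0.1004]
ee_rot: [-0.99, 1.568, -1.198]
contact_force: [0.9, -0.3, 0.5]
opening: 0.0852
t 18.65 pos [438.3 -65.4 100.4] open 0.0852 F [ 0.9 -0.3  0.5] q [-0.6   0.12  0.73  2.04 -0.09  1.01  1.53]
R x,y,z axes: [ 0.001 -0.003 -1.   ] [ 0.206  0.979 -0.002] [ 0.979 -0.206  0.002]
tilt fix (tool rotvec) [-0.     0.002  0.002]
shift mm tool dx,dy,dz: [70.4  2.8 -3. ]
```

```bash
python3 -m creep '[{"dx":15,"dy":3,"dz":-3,"ax":0,"ay":0.002,"az":0,"jaw":1},{"dx":15,"dy":0,"dz":0,"ax":0,"ay":0,"az":0,"jaw":1},{"dx":15,"dy":0,"dz":0,"ax":0,"ay":0,"az":0,"jaw":1},{"dx":12,"dy":0,"dz":0,"ax":0,"ay":0,"az":0,"jaw":1},{"dx":6,"dy":0,"dz":0,"ax":0,"ay":0,"az":0,"jaw":1},{"dx":0,"dy":0,"dz":0,"ax":0,"ay":0,"az":0,"jaw":1},{"dx":0,"dy":0,"dz":0,"ax":0,"ay":0,"az":0,"jaw":1}]' 25; python3 go.py 436 -62.3 30
```

```text
t: 19.35
eef_pos: [0.441, -0.0664, 0.0397]
ee_rot: [-0.582, 1.564, -0.796]
contact_force: [-0.4, -0.3, -0.4]
opening: 0.0861
t 19.35 pos [441.  -66.4  39.7] open 0.0861 F [-0.4 -0.3 -0.4] q [-0.56  0.24  0.71  2.1  -0.2   0.86  1.62]
R x,y,z axes: [ 0.005 -0.005 -1.   ] [ 0.212  0.977 -0.004] [ 0.977 -0.212  0.006]
tilt fix (tool rotvec) [0.    0.006 0.004]
shift mm tool dx,dy,dz: [ 9.6  3.  -5.8]
```

```bash
python3 -m creep '[{"dx":4,"dy":3,"dz":-5,"ax":0,"ay":0.006,"az":0.004,"jaw":1},{"dx":4,"dy":0,"dz":0,"ax":0,"ay":0,"az":0,"jaw":1},{"dx":0,"dy":0,"dz":0,"ax":0,"ay":0,"az":0,"jaw":1},{"dx":0,"dy":0,"dz":0,"ax":0,"ay":0,"az":0,"jaw":1}]' 25; python3 go.py 436 -62.3 30
python3 - <<'E'
from h import *
for n in("scene","top"):
    c=bot.camera(n); cv2.imwrite(f"pics/{n}6.png",c["img"])
a=cv2.imread("pics/scene6.png")[150:270,330:480]; b=cv2.imread("pics/top6.png")[240:360,200:350]
cv2.imwrite("pics/c6.png",cv2.resize(np.hstack([a,b]),None,fx=2.6,fy=2.6,interpolation=cv2.INTER_CUBIC))
E
```

```text
t: 19.75
eef_pos: [0.4374, -0.0619, 0.0323]
ee_rot: [0.929, 1.568, 0.716]
contact_force: [0.7, 0.4, 0.0]
opening: 0.085
t 19.75 pos [437.4 -61.9  32.3] open 0.0850 F [0.7 0.4 0. ] q [-0.56  0.25  0.7   2.11 -0.21  0.85  1.63]
R x,y,z axes: [ 0.002  0.002 -1.   ] [0.212 0.977 0.002] [ 0.977 -0.212  0.001]
tilt fix (tool rotvec) [-0.     0.001 -0.002]
shift mm tool dx,dy,dz: [ 2.3 -0.7 -1.3]
```

View pics/c6.png

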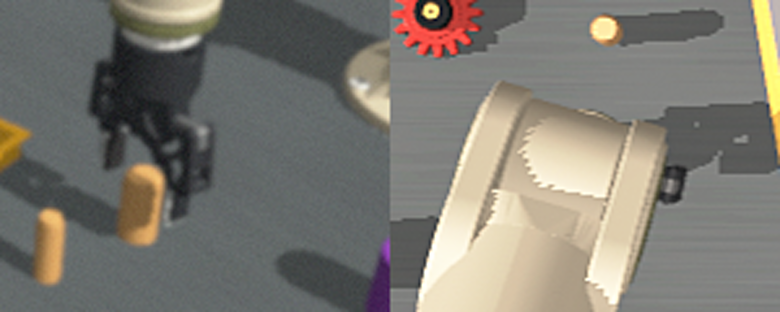

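The core stands between the open fingers, at (140,205) in the left crop. I'll close gently.

```bash
python3 -m creep '[{"dx":2,"dy":-0.5,"dz":-1,"ax":0,"ay":0,"az":0,"jaw":0.4},{"dx":0,"dy":0,"dz":0,"ax":0,"ay":0,"az":0,"jaw":0.15},{"dx":0,"dy":0,"dz":0,"ax":0,"ay":0,"az":0,"jaw":0},{"dx":0,"dy":0,"dz":0,"ax":0,"ay":0,"az":0,"jaw":-0.15},{"dx":0,"dy":0,"dz":0,"ax":0,"ay":0,"az":0,"jaw":-0.4},{"dx":0,"dy":0,"dz":0,"ax":0,"ay":0,"az":0,"jaw":-1},{"dx":0,"dy":0,"dz":0,"ax":0,"ay":0,"az":0,"jaw":-1},{"dx":0,"dy":0,"dz":0,"ax":0,"ay":0,"az":0,"jaw":-1}]' 25; python3 go.py 436 -62.3 30
```

```text
t: 20.65
eef_pos: [0.4364, -0.0624, 0.0305]
ee_rot: [0.832, 1.568, 0.619]
contact_force: [-0.8, 1.0, 1.3]
opening: 0.0353
t 20.65 pos [436.4 -62.4  30.5] open 0.0353 F [-0.8  1.   1.3] q [-0.55  0.25  0.7   2.11 -0.22  0.84  1.63]
R x,y,z axes: [ 0.002  0.002 -1.   ] [0.212 0.977 0.002] [ 0.977 -0.212  0.002]
tilt fix (tool rotvec) [ 0.     0.002 -0.002]
shift mm tool dx,dy,dz: [ 0.5 -0.  -0.4]
```

```bash
python3 -m creep '[{"dx":-4,"dy":0,"dz":0,"ax":0,"ay":0,"az":0,"jaw":-1},{"dx":-8,"dy":0,"dz":0,"ax":0,"ay":0,"az":0,"jaw":-1},{"dx":-15,"dy":0,"dz":0,"ax":0,"ay":0,"az":0,"jaw":-1},{"dx":-20,"dy":0,"dz":0,"ax":0,"ay":0,"az":0,"jaw":-1},{"dx":-20,"dy":0,"dz":0,"ax":0,"ay":0,"az":0,"jaw":-1},{"dx":-15,"dy":0,"dz":0,"ax":0,"ay":0,"az":0,"jaw":-1},{"dx":-5,"dy":0,"dz":0,"ax":0,"ay":0,"az":0,"jaw":-1},{"dx":0,"dy":0,"dz":0,"ax":0,"ay":0,"az":0,"jaw":-1}]'; python3 go.py 491.3 -259.7 120
python3 - <<'E'
from h import *
c=bot.camera("scene"); cv2.imwrite("pics/scene7.png",cv2.resize(c["img"][100:280,300:520],None,fx=3,fy=3))
E
```

```text
t: 21.45
eef_pos: [0.4353, -0.0631, 0.1229]
ee_rot: [0.835, 1.569, 0.62]
contact_force: [0.4, 0.2, -1.8]
opening: 0.0348
t 21.45 pos [435.3 -63.1 122.9] open 0.0348 F [ 0.4  0.2 -1.8] q [-0.63  0.07  0.73  2.03 -0.06  1.06  1.49]
R x,y,z axes: [ 0.001  0.001 -1.   ] [0.213 0.977 0.001] [ 0.977 -0.213  0.001]
tilt fix (tool rotvec) [ 0.     0.001 -0.001]
shift mm tool dx,dy,dz: [   2.8 -180.1   96.6]
```

View pics/scene7.png

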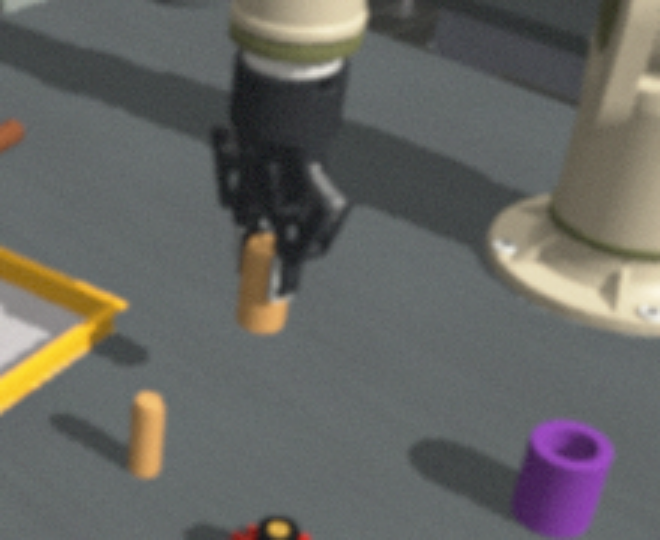

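The core hangs upright in the jaws. I'll carry it to its spot in the yellow tray.

```bash
python3 -m creep '[{"dx":0,"dy":-10,"dz":5,"ax":0,"ay":0,"az":0,"jaw":-1},{"dx":0,"dy":-20,"dz":11,"ax":0,"ay":0,"az":0,"jaw":-1},{"dx":0,"dy":-25,"dz":13,"ax":0,"ay":0,"az":0,"jaw":-1},{"dx":0,"dy":-25,"dz":13,"ax":0,"ay":0,"az":0,"jaw":-1},{"dx":0,"dy":-25,"dz":13,"ax":0,"ay":0,"az":0,"jaw":-1},{"dx":0,"dy":-25,"dz":13,"ax":0,"ay":0,"az":0,"jaw":-1},{"dx":0,"dy":-20,"dz":11,"ax":0,"ay":0,"az":0,"jaw":-1},{"dx":0,"dy":-15,"dz":8,"ax":0,"ay":0,"az":0,"jaw":-1},{"dx":0,"dy":0,"dz":0,"ax":0,"ay":0,"az":0,"jaw":-1},{"dx":0,"dy":0,"dz":0,"ax":0,"ay":0,"az":0,"jaw":-1}]'; python3 go.py 491.3 -259.7 90
```

```text
t: 22.5
eef_pos: [0.4814, -0.2468, 0.1114]
ee_rot: [-3.028, 1.555, 3.044]
contact_force: [-0.5, 0.5, -1.1]
opening: 0.0349
t 22.50 pos [ 481.4 -246.8  111.4] open 0.0349 F [-0.5  0.5 -1.1] q [-0.23  0.39  0.81  1.78 -0.3   1.12  2.03]
R x,y,z axes: [-0.016  0.002 -1.   ] [ 0.209  0.978 -0.002] [ 0.978 -0.209 -0.016]
tilt fix (tool rotvec) [-0.    -0.016  0.002]
shift mm tool dx,dy,dz: [ 21.2 -10.5  12.7]
```

```bash
python3 -m creep '[{"dx":5,"dy":-11,"dz":13,"ax":0,"ay":-0.016,"az":0.002,"jaw":-1},{"dx":15,"dy":0,"dz":0,"ax":0,"ay":0,"az":0,"jaw":-1},{"dx":5,"dy":0,"dz":0,"ax":0,"ay":0,"az":0,"jaw":-1},{"dx":0,"dy":0,"dz":0,"ax":0,"ay":0,"az":0,"jaw":-1},{"dx":0,"dy":0,"dz":0,"ax":0,"ay":0,"az":0,"jaw":-1}]'; python3 go.py 491.3 -259.7 33.5
```

```text
t: 23.0
eef_pos: [0.4903, -0.2542, 0.082]
ee_rot: [2.563, 1.564, 2.357]
contact_force: [0.2, 0.4, -0.9]
opening: 0.0348
t 23.00 pos [ 490.3 -254.2   82. ] open 0.0348 F [ 0.2  0.4 -0.9] q [-0.19  0.44  0.78  1.78 -0.35  1.07  2.08]
R x,y,z axes: [-0.005  0.005 -1.   ] [0.205 0.979 0.004] [ 0.979 -0.205 -0.006]
tilt fix (tool rotvec) [ 0.    -0.006 -0.004]
shift mm tool dx,dy,dz: [48.5 -5.3  2.4]
```

```bash
python3 -m creep '[{"dx":8,"dy":-5,"dz":2,"ax":0,"ay":-0.006,"az":-0.004,"jaw":-1},{"dx":10,"dy":0,"dz":0,"ax":0,"ay":0,"az":0,"jaw":-1},{"dx":10,"dy":0,"dz":0,"ax":0,"ay":0,"az":0,"jaw":-1},{"dx":8,"dy":0,"dz":0,"ax":0,"ay":0,"az":0,"jaw":-1},{"dx":3,"dy":0,"dz":0,"ax":0,"ay":0,"az":0,"jaw":-1},{"dx":0,"dy":0,"dz":0,"ax":0,"ay":0,"az":0,"jaw":-1},{"dx":0,"dy":0,"dz":0,"ax":0,"ay":0,"az":0,"jaw":-1}]'; python3 go.py 491.3 -259.7 33.5
```

```text
t: 23.7
eef_pos: [0.4912, -0.2589, 0.0395]
ee_rot: [-0.37, 1.57, -0.575]
contact_force: [-0.5, -0.4, -0.5]
opening: 0.035
t 23.70 pos [ 491.2 -258.9   39.5] open 0.0350 F [-0.5 -0.4 -0.5] q [-0.16  0.5   0.75  1.82 -0.4   0.98  2.13]
R x,y,z axes: [ 0. -0. -1.] [ 0.204  0.979 -0.   ] [ 0.979 -0.204  0.001]
tilt fix (tool rotvec) [-0.     0.001  0.   ]
shift mm tool dx,dy,dz: [ 6.  -0.8  0.3]
```

```bash
python3 -m creep '[{"dx":2.5,"dy":0,"dz":0,"ax":0,"ay":0,"az":0,"jaw":-1},{"dx":2,"dy":0,"dz":0,"ax":0,"ay":0,"az":0,"jaw":-1},{"dx":1.5,"dy":0,"dz":0,"ax":0,"ay":0,"az":0,"jaw":-1},{"dx":0,"dy":0,"dz":0,"ax":0,"ay":0,"az":0,"jaw":-1},{"dx":0,"dy":0,"dz":0,"ax":0,"ay":0,"az":0,"jaw":-1}]'; python3 go.py 491.3 -259.7 33.5
```

```text
t: 24.2
eef_pos: [0.4919, -0.2592, 0.034]
ee_rot: [-0.167, 1.568, -0.372]
contact_force: [-0.6, 0.2, -0.8]
opening: 0.0352
t 24.20 pos [ 491.9 -259.2   34. ] open 0.0352 F [-0.6  0.2 -0.8] q [-0.15  0.51  0.74  1.82 -0.41  0.97  2.13]
R x,y,z axes: [ 0.002 -0.001 -1.   ] [ 0.204  0.979 -0.   ] [ 0.979 -0.204  0.002]
tilt fix (tool rotvec) [0.    0.002 0.   ]
shift mm tool dx,dy,dz: [ 0.5 -0.6 -0.5]
```

```bash
python3 -m creep '[{"dx":1,"dy":0,"dz":0,"ax":0,"ay":0,"az":0,"jaw":-1},{"dx":1,"dy":0,"dz":0,"ax":0,"ay":0,"az":0,"jaw":-1},{"dx":0,"dy":0,"dz":0,"ax":0,"ay":0,"az":0,"jaw":-1}]'; python3 go.py 491.3 -259.7 33.5
```

```text
t: 24.5
eef_pos: [0.4924, -0.2596, 0.0339]
ee_rot: [0.166, 1.567, -0.04]
contact_force: [0.6, -0.8, -1.0]
opening: 0.0352
t 24.50 pos [ 492.4 -259.6   33.9] open 0.0352 F [ 0.6 -0.8 -1. ] q [-0.15  0.51  0.74  1.82 -0.41  0.97  2.13]
R x,y,z axes: [ 0.004 -0.    -1.   ] [0.204 0.979 0.001] [ 0.979 -0.204  0.004]
tilt fix (tool rotvec) [ 0.     0.004 -0.001]
shift mm tool dx,dy,dz: [ 0.4 -0.4 -1.1]
```

```bash
python3 -m creep '[{"dx":2,"dy":0,"dz":0,"ax":0,"ay":0,"az":0,"jaw":-1}]'; python3 -m creep '[{"dx":0,"dy":0,"dz":0,"ax":0,"ay":0,"az":0,"jaw":-1}]'
```

```text
t: 24.6
eef_pos: [0.4931, -0.2599, 0.0334]
ee_rot: [0.195, 1.565, -0.011]
contact_force: [-9.4, 5.6, 31.5]
opening: 0.0352
t: 24.7
eef_pos: [0.4933, -0.2602, 0.0339]
ee_rot: [0.184, 1.564, -0.022]
contact_force: [-0.1, 0.4, -1.4]
opening: 0.0351
```

Floor contact is confirmed. I'll open slowly.

```bash
python3 -m creep '[{"dx":0,"dy":0,"dz":0,"ax":0,"ay":0,"az":0,"jaw":-0.05},{"dx":0,"dy":0,"dz":0,"ax":0,"ay":0,"az":0,"jaw":0.1},{"dx":0,"dy":0,"dz":0,"ax":0,"ay":0,"az":0,"jaw":0.25},{"dx":0,"dy":0,"dz":0,"ax":0,"ay":0,"az":0,"jaw":0.4},{"dx":0,"dy":0,"dz":0,"ax":0,"ay":0,"az":0,"jaw":0.4}]'; python3 go.py 491.3 -259.7 33.5
python3 - <<'E'
from h import *
c=bot.camera("scene"); cv2.imwrite("pics/scene8.png",cv2.resize(c["img"][100:280,180:400],None,fx=3,fy=3))
E
```

```text
t: 25.2
eef_pos: [0.4937, -0.2602, 0.0336]
ee_rot: [0.111, 1.564, -0.095]
contact_force: [-0.0, 0.2, -0.3]
opening: 0.0596
t 25.20 pos [ 493.7 -260.2   33.6] open 0.0596 F [-0.   0.2 -0.3] q [-0.15  0.51  0.74  1.82 -0.42  0.96  2.13]
R x,y,z axes: [ 0.007 -0.001 -1.   ] [0.204 0.979 0.001] [ 0.979 -0.204  0.007]
tilt fix (tool rotvec) [-0.     0.007 -0.001]
shift mm tool dx,dy,dz: [ 0.1  0.  -2.4]
```

View pics/scene8.png

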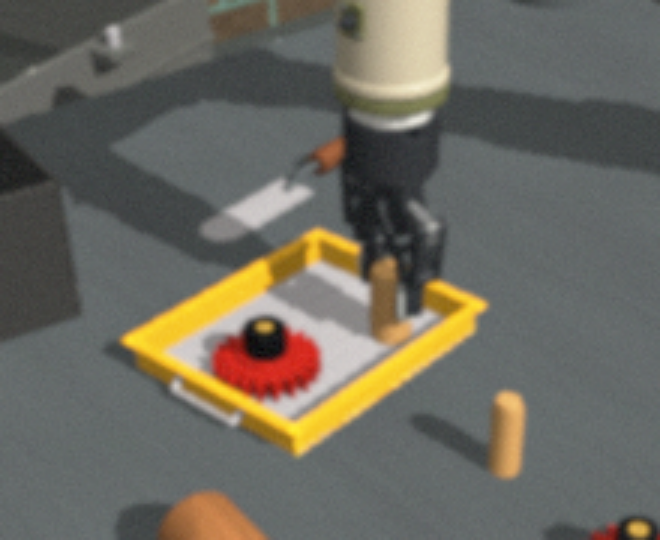

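The core stands on its own in the tray, at (383,305) in the crop. I'll retract straight up and look again.

```bash
python3 -m creep '[{"dx":-10,"dy":0,"dz":0,"ax":0,"ay":0,"az":0,"jaw":0.4},{"dx":-20,"dy":0,"dz":0,"ax":0,"ay":0,"az":0,"jaw":0.4},{"dx":-25,"dy":0,"dz":0,"ax":0,"ay":0,"az":0,"jaw":0.4},{"dx":-30,"dy":0,"dz":0,"ax":0,"ay":0,"az":0,"jaw":0.4},{"dx":-20,"dy":0,"dz":0,"ax":0,"ay":0,"az":0,"jaw":1},{"dx":0,"dy":0,"dz":0,"ax":0,"ay":0,"az":0,"jaw":1}]'; python3 go.py 539.8 -71.5 120
python3 - <<'E'
from h import *
c=bot.camera("scene"); cv2.imwrite("pics/scene9.png",cv2.resize(c["img"][100:280,180:400],None,fx=3,fy=3))
E
```

```text
t: 25.85
eef_pos: [0.492, -0.2607, 0.1449]
ee_rot: [0.009, 1.565, -0.198]
contact_force: [1.0, 0.6, 0.1]
opening: 0.0852
t 25.85 pos [ 492.  -260.7  144.9] open 0.0852 F [1.  0.6 0.1] q [-0.22  0.37  0.82  1.72 -0.29  1.18  2.04]
R x,y,z axes: [ 0.005 -0.001 -1.   ] [0.205 0.979 0.   ] [ 0.979 -0.205  0.006]
tilt fix (tool rotvec) [-0.     0.006 -0.   ]
shift mm tool dx,dy,dz: [ 25.  195.    7.8]
```

View pics/scene9.png

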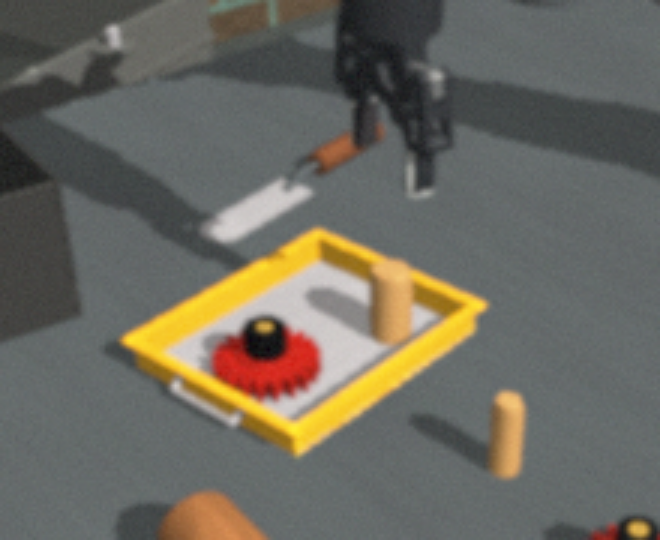

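The thick core stands upright beside gear20, at (390,300) in the crop. Thin core next.

```bash
python3 -m creep '[{"dx":0,"dy":35,"dz":1,"ax":0,"ay":0.006,"az":0,"jaw":1},{"dx":0,"dy":35,"dz":1,"ax":0,"ay":0,"az":0,"jaw":1},{"dx":0,"dy":35,"dz":1,"ax":0,"ay":0,"az":0,"jaw":1},{"dx":0,"dy":35,"dz":1,"ax":0,"ay":0,"az":0,"jaw":1},{"dx":5,"dy":30,"dz":1,"ax":0,"ay":0,"az":0,"jaw":1},{"dx":10,"dy":10,"dz":0,"ax":0,"ay":0,"az":0,"jaw":1},{"dx":5,"dy":0,"dz":0,"ax":0,"ay":0,"az":0,"jaw":1},{"dx":0,"dy":0,"dz":0,"ax":0,"ay":0,"az":0,"jaw":1}]'; python3 go.py 539.8 -71.5 90
```

```text
t: 26.7
eef_pos: [0.5306, -0.0811, 0.118]
ee_rot: [-2.869, 1.562, -3.081]
contact_force: [-0.5, -1.2, 0.8]
opening: 0.0856
t 26.70 pos [530.6 -81.1 118. ] open 0.0856 F [-0.5 -1.2  0.8] q [-0.53  0.35  0.76  1.79 -0.27  1.12  1.68]
R x,y,z axes: [-0.009 -0.001 -1.   ] [ 0.21   0.978 -0.002] [ 0.978 -0.21  -0.009]
tilt fix (tool rotvec) [ 0.    -0.009  0.002]
shift mm tool dx,dy,dz: [27.9 11.4  7.3]
```

```bash
python3 -m creep '[{"dx":5,"dy":11,"dz":7,"ax":0,"ay":-0.009,"az":0.002,"jaw":1},{"dx":12,"dy":0,"dz":0,"ax":0,"ay":0,"az":0,"jaw":1},{"dx":5,"dy":0,"dz":0,"ax":0,"ay":0,"az":0,"jaw":1},{"dx":0,"dy":0,"dz":0,"ax":0,"ay":0,"az":0,"jaw":1},{"dx":0,"dy":0,"dz":0,"ax":0,"ay":0,"az":0,"jaw":1}]'; python3 go.py 539.8 -71.5 30
```

```text
t: 27.2
eef_pos: [0.5392, -0.077, 0.0936]
ee_rot: [-1.352, 1.568, -1.571]
contact_force: [-0.3, 0.6, 0.0]
opening: 0.0855
t 27.20 pos [539.2 -77.   93.6] open 0.0855 F [-0.3  0.6  0. ] q [-0.52  0.39  0.74  1.8  -0.3   1.07  1.69]
R x,y,z axes: [-0.    -0.003 -1.   ] [ 0.218  0.976 -0.003] [ 0.976 -0.218  0.001]
tilt fix (tool rotvec) [-0.     0.001  0.003]
shift mm tool dx,dy,dz: [63.6  5.6 -0.6]
```

```bash
python3 -m creep '[{"dx":10,"dy":6,"dz":-1,"ax":0,"ay":0,"az":0.003,"jaw":1},{"dx":15,"dy":0,"dz":0,"ax":0,"ay":0,"az":0,"jaw":1},{"dx":15,"dy":0,"dz":0,"ax":0,"ay":0,"az":0,"jaw":1},{"dx":10,"dy":0,"dz":0,"ax":0,"ay":0,"az":0,"jaw":1},{"dx":6,"dy":0,"dz":0,"ax":0,"ay":0,"az":0,"jaw":1},{"dx":0,"dy":0,"dz":0,"ax":0,"ay":0,"az":0,"jaw":1},{"dx":0,"dy":0,"dz":0,"ax":0,"ay":0,"az":0,"jaw":1}]' 20; python3 go.py 539.8 -71.5 30
```

```text
t: 27.9
eef_pos: [0.5392, -0.0704, 0.0325]
ee_rot: [1.236, 1.57, 1.016]
contact_force: [-0.4, 0.7, -0.6]
opening: 0.0853
t 27.90 pos [539.2 -70.4  32.5] open 0.0853 F [-0.4  0.7 -0.6] q [-0.48  0.48  0.7   1.85 -0.37  0.95  1.73]
R x,y,z axes: [ 0.     0.001 -1.   ] [0.218 0.976 0.001] [ 0.976 -0.218  0.   ]
tilt fix (tool rotvec) [-0.     0.    -0.001]
shift mm tool dx,dy,dz: [ 2.5 -1.   0.8]
```

```bash
python3 -m creep '[{"dx":2,"dy":-1,"dz":1,"ax":0,"ay":0,"az":0,"jaw":0.4},{"dx":0,"dy":0,"dz":0,"ax":0,"ay":0,"az":0,"jaw":0},{"dx":0,"dy":0,"dz":0,"ax":0,"ay":0,"az":0,"jaw":-0.2},{"dx":0,"dy":0,"dz":0,"ax":0,"ay":0,"az":0,"jaw":-0.3},{"dx":0,"dy":0,"dz":0,"ax":0,"ay":0,"az":0,"jaw":-0.4},{"dx":0,"dy":0,"dz":0,"ax":0,"ay":0,"az":0,"jaw":-0.6},{"dx":0,"dy":0,"dz":0,"ax":0,"ay":0,"az":0,"jaw":-1},{"dx":0,"dy":0,"dz":0,"ax":0,"ay":0,"az":0,"jaw":-1},{"dx":0,"dy":0,"dz":0,"ax":0,"ay":0,"az":0,"jaw":-1}]' 25; python3 go.py 539.8 -71.5 30
python3 - <<'E'
from h import *
c=bot.camera("scene"); cv2.imwrite("pics/scene10.png",cv2.resize(c["img"][130:310,240:460],None,fx=3,fy=3))
E
```

```text
t: 28.8
eef_pos: [0.5414, -0.0719, 0.0323]
ee_rot: [0.488, 1.567, 0.268]
contact_force: [0.7, -0.4, -0.3]
opening: 0.0228
t 28.80 pos [541.4 -71.9  32.3] open 0.0228 F [ 0.7 -0.4 -0.3] q [-0.48  0.48  0.7   1.85 -0.37  0.95  1.74]
R x,y,z axes: [ 0.004  0.001 -1.   ] [0.218 0.976 0.002] [ 0.976 -0.218  0.004]
tilt fix (tool rotvec) [ 0.     0.004 -0.002]
shift mm tool dx,dy,dz: [ 2.3  0.  -1.7]
```

View pics/scene10.png

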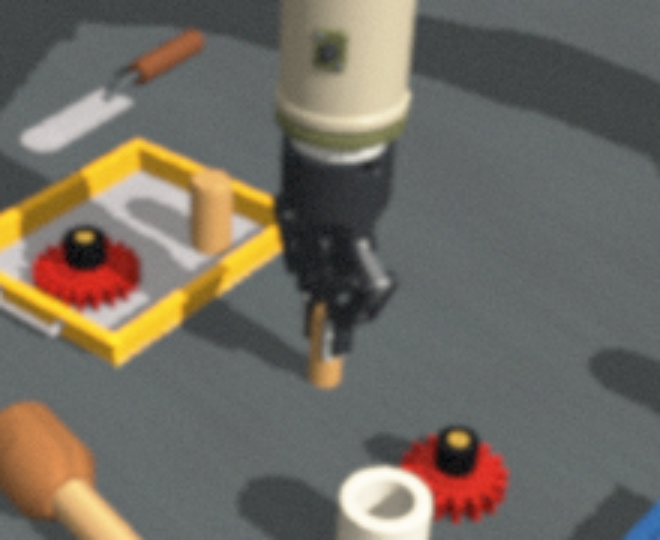

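The thin core is held upright at (325,345) in the crop. Lift.

```bash
python3 -m creep '[{"dx":-4,"dy":0,"dz":0,"ax":0,"ay":0,"az":0,"jaw":-1},{"dx":-8,"dy":0,"dz":0,"ax":0,"ay":0,"az":0,"jaw":-1},{"dx":-15,"dy":0,"dz":0,"ax":0,"ay":0,"az":0,"jaw":-1},{"dx":-20,"dy":0,"dz":0,"ax":0,"ay":0,"az":0,"jaw":-1},{"dx":-20,"dy":0,"dz":0,"ax":0,"ay":0,"az":0,"jaw":-1},{"dx":-20,"dy":0,"dz":0,"ax":0,"ay":0,"az":0,"jaw":-1},{"dx":-8,"dy":0,"dz":0,"ax":0,"ay":0,"az":0,"jaw":-1},{"dx":0,"dy":0,"dz":0,"ax":0,"ay":0,"az":0,"jaw":-1}]'; python3 go.py 520.4 285.4 130
```

```text
t: 29.65
eef_pos: [0.5414, -0.0728, 0.1367]
ee_rot: [0.381, 1.564, 0.159]
contact_force: [1.5, -0.2, -0.8]
opening: 0.023
t 29.65 pos [541.4 -72.8 136.7] open 0.0230 F [ 1.5 -0.2 -0.8] q [-0.55  0.34  0.77  1.75 -0.26  1.14  1.65]
R x,y,z axes: [ 0.007  0.001 -1.   ] [0.22  0.976 0.002] [ 0.976 -0.22   0.006]
tilt fix (tool rotvec) [ 0.     0.006 -0.002]
shift mm tool dx,dy,dz: [  7.  344.8 -99.3]
```

```bash
python3 -m creep '[{"dx":0,"dy":12,"dz":-3,"ax":0,"ay":0.006,"az":-0.002,"jaw":-1},{"dx":0,"dy":24,"dz":-7,"ax":0,"ay":0,"az":0,"jaw":-1},{"dx":0,"dy":34,"dz":-10,"ax":0,"ay":0,"az":0,"jaw":-1},{"dx":0,"dy":34,"dz":-10,"ax":0,"ay":0,"az":0,"jaw":-1},{"dx":0,"dy":34,"dz":-10,"ax":0,"ay":0,"az":0,"jaw":-1},{"dx":0,"dy":34,"dz":-10,"ax":0,"ay":0,"az":0,"jaw":-1},{"dx":0,"dy":34,"dz":-10,"ax":0,"ay":0,"az":0,"jaw":-1},{"dx":0,"dy":34,"dz":-10,"ax":0,"ay":0,"az":0,"jaw":-1},{"dx":0,"dy":34,"dz":-10,"ax":0,"ay":0,"az":0,"jaw":-1},{"dx":0,"dy":20,"dz":-6,"ax":0,"ay":0,"az":0,"jaw":-1},{"dx":0,"dy":8,"dz":-2,"ax":0,"ay":0,"az":0,"jaw":-1},{"dx":0,"dy":0,"dz":0,"ax":0,"ay":0,"az":0,"jaw":-1}]'; python3 go.py 520.4 285.4 90
```

```text
t: 30.85
eef_pos: [0.5105, 0.2621, 0.1245]
ee_rot: [-2.59, 1.55, -2.807]
contact_force: [0.5, -0.6, -0.4]
opening: 0.0232
t 30.85 pos [510.5 262.1 124.5] open 0.0232 F [ 0.5 -0.6 -0.4] q [-1.01  0.41  0.63  1.66 -0.26  1.17  1.04]
R x,y,z axes: [-0.02  -0.007 -1.   ] [ 0.216  0.976 -0.011] [ 0.976 -0.216 -0.018]
tilt fix (tool rotvec) [-0.    -0.018  0.011]
shift mm tool dx,dy,dz: [34.1 25.3  5.2]
```

```bash
python3 -m creep '[{"dx":0,"dy":14,"dz":3,"ax":0,"ay":-0.01,"az":0.006,"jaw":-1},{"dx":8,"dy":11,"dz":2,"ax":0,"ay":-0.008,"az":0.005,"jaw":-1},{"dx":15,"dy":0,"dz":0,"ax":0,"ay":0,"az":0,"jaw":-1},{"dx":8,"dy":0,"dz":0,"ax":0,"ay":0,"az":0,"jaw":-1},{"dx":0,"dy":0,"dz":0,"ax":0,"ay":0,"az":0,"jaw":-1},{"dx":0,"dy":0,"dz":0,"ax":0,"ay":0,"az":0,"jaw":-1}]'; python3 go.py 520.4 285.4 35.5
```

```text
t: 31.45
eef_pos: [0.5223, 0.2813, 0.0886]
ee_rot: [-1.314, 1.568, -1.539]
contact_force: [0.4, 0.5, -0.6]
opening: 0.0232
t 31.45 pos [522.3 281.3  88.6] open 0.0232 F [ 0.4  0.5 -0.6] q [-1.01  0.48  0.61  1.67 -0.3   1.09  1.03]
R x,y,z axes: [ 0.    -0.003 -1.   ] [ 0.223  0.975 -0.003] [ 0.975 -0.223  0.001]
tilt fix (tool rotvec) [0.    0.001 0.003]
shift mm tool dx,dy,dz: [53.1  3.8 -2.8]
```

```bash
python3 -m creep '[{"dx":10,"dy":4,"dz":-3,"ax":0,"ay":0,"az":0.003,"jaw":-1},{"dx":12,"dy":0,"dz":0,"ax":0,"ay":0,"az":0,"jaw":-1},{"dx":12,"dy":0,"dz":0,"ax":0,"ay":0,"az":0,"jaw":-1},{"dx":7,"dy":0,"dz":0,"ax":0,"ay":0,"az":0,"jaw":-1},{"dx":3,"dy":0,"dz":0,"ax":0,"ay":0,"az":0,"jaw":-1},{"dx":0,"dy":0,"dz":0,"ax":0,"ay":0,"az":0,"jaw":-1},{"dx":0,"dy":0,"dz":0,"ax":0,"ay":0,"az":0,"jaw":-1}]'; python3 go.py 520.4 285.4 35.5
```

```text
t: 32.15
eef_pos: [0.5201, 0.2852, 0.0406]
ee_rot: [-0.128, 1.57, -0.354]
contact_force: [0.3, 0.1, 0.0]
opening: 0.0229
t 32.15 pos [520.1 285.2  40.6] open 0.0229 F [0.3 0.1 0. ] q [-0.99  0.53  0.58  1.71 -0.34  1.    1.05]
R x,y,z axes: [ 0. -0. -1.] [ 0.224  0.975 -0.   ] [ 0.975 -0.224  0.   ]
tilt fix (tool rotvec) [0. 0. 0.]
shift mm tool dx,dy,dz: [5.1 0.2 0.2]
```

```bash
python3 -m creep '[{"dx":2,"dy":0,"dz":0,"ax":0,"ay":0,"az":0,"jaw":-1},{"dx":2,"dy":0,"dz":0,"ax":0,"ay":0,"az":0,"jaw":-1},{"dx":1,"dy":0,"dz":0,"ax":0,"ay":0,"az":0,"jaw":-1},{"dx":0,"dy":0,"dz":0,"ax":0,"ay":0,"az":0,"jaw":-1},{"dx":0,"dy":0,"dz":0,"ax":0,"ay":0,"az":0,"jaw":-1}]'; python3 -m creep '[{"dx":1,"dy":0,"dz":0,"ax":0,"ay":0,"az":0,"jaw":-1}]'; python3 go.py 520.4 285.4 35.5
```

```text
t: 32.65
eef_pos: [0.521, 0.2857, 0.0366]
ee_rot: [0.712, 1.568, 0.486]
contact_force: [-0.3, -0.9, -1.2]
opening: 0.023
t: 32.75
eef_pos: [0.5212, 0.2857, 0.0357]
ee_rot: [0.719, 1.568, 0.493]
contact_force: [-0.9, 0.1, -0.6]
opening: 0.0229
t 32.75 pos [521.2 285.7  35.7] open 0.0229 F [-0.9  0.1 -0.6] q [-0.99  0.54  0.58  1.71 -0.34  0.99  1.05]
R x,y,z axes: [ 0.003  0.001 -1.   ] [0.224 0.975 0.002] [ 0.975 -0.224  0.002]
tilt fix (tool rotvec) [-0.     0.002 -0.002]
shift mm tool dx,dy,dz: [ 0.2 -0.5 -0.7]
```

```bash
python3 -m creep '[{"dx":0.6,"dy":0,"dz":0,"ax":0,"ay":0,"az":0,"jaw":-1}]'; python3 -m creep '[{"dx":0.6,"dy":0,"dz":0,"ax":0,"ay":0,"az":0,"jaw":-1}]'
```

```text
t: 32.85
eef_pos: [0.5213, 0.2857, 0.0352]
ee_rot: [0.734, 1.568, 0.507]
contact_force: [-1.7, -0.5, 4.1]
opening: 0.0231
t: 32.95
eef_pos: [0.5214, 0.2858, 0.0352]
ee_rot: [0.796, 1.567, 0.569]
contact_force: [-3.2, -1.9, 8.9]
opening: 0.0229
```

Floor contact at z = 35.2, as predicted. Release.

```bash
python3 -m creep '[{"dx":0,"dy":0,"dz":0,"ax":0,"ay":0,"az":0,"jaw":-1},{"dx":0,"dy":0,"dz":0,"ax":0,"ay":0,"az":0,"jaw":-0.35},{"dx":0,"dy":0,"dz":0,"ax":0,"ay":0,"az":0,"jaw":-0.2},{"dx":0,"dy":0,"dz":0,"ax":0,"ay":0,"az":0,"jaw":0},{"dx":0,"dy":0,"dz":0,"ax":0,"ay":0,"az":0,"jaw":0.3},{"dx":0,"dy":0,"dz":0,"ax":0,"ay":0,"az":0,"jaw":0.3},{"dx":-8,"dy":0,"dz":0,"ax":0,"ay":0,"az":0,"jaw":0.3},{"dx":-20,"dy":0,"dz":0,"ax":0,"ay":0,"az":0,"jaw":0.3},{"dx":-30,"dy":0,"dz":0,"ax":0,"ay":0,"az":0,"jaw":0.3},{"dx":-35,"dy":0,"dz":0,"ax":0,"ay":0,"az":0,"jaw":0.6},{"dx":-15,"dy":0,"dz":0,"ax":0,"ay":0,"az":0,"jaw":1},{"dx":0,"dy":0,"dz":0,"ax":0,"ay":0,"az":0,"jaw":1}]'; python3 go.py 646.8 89.5 140
python3 - <<'E'
from h import *
T,S=cam("top"),cam("scene"); cv2.imwrite("pics/scene11.png",S["img"]); cv2.imwrite("pics/top11.png",T["img"])
E
```

```text
t: 34.15
eef_pos: [0.5209, 0.2849, 0.1489]
ee_rot: [0.566, 1.568, 0.339]
contact_force: [0.3, 0.2, -0.5]
opening: 0.0855
t 34.15 pos [520.9 284.9 148.9] open 0.0855 F [ 0.3  0.2 -0.5] q [-1.03  0.41  0.63  1.6  -0.26  1.2   0.99]
R x,y,z axes: [ 0.003  0.001 -1.   ] [0.225 0.974 0.002] [ 0.974 -0.225  0.002]
tilt fix (tool rotvec) [ 0.     0.002 -0.002]
shift mm tool dx,dy,dz: [   9.  -162.1  166.6]
```

View pics/scene11.png

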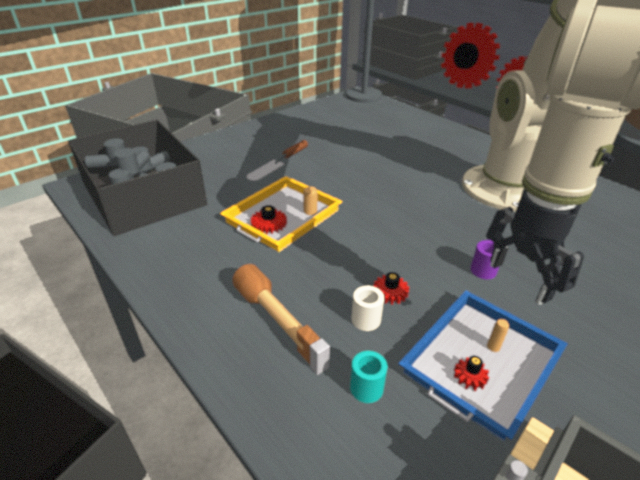

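View pics/top11.png

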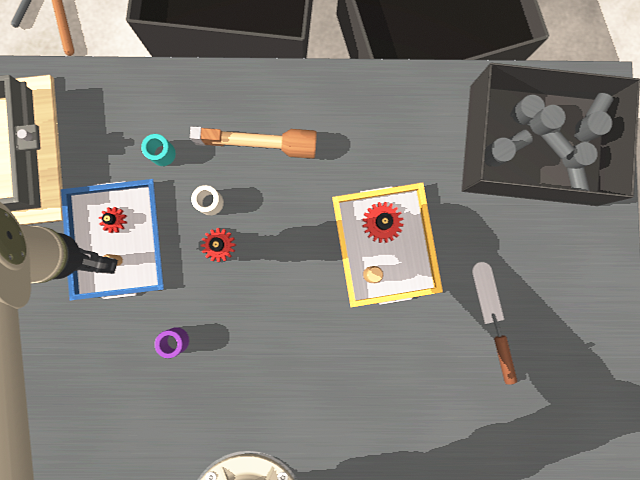

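Everything placed stands as wanted: the thin core at (498,335) and gear12 at (472,372) in the scene view, with the yellow tray in order too. The sleeve is last.

```bash
python3 -m creep '[{"dx":0,"dy":-32,"dz":32,"ax":0,"ay":0,"az":0,"jaw":1},{"dx":0,"dy":-32,"dz":32,"ax":0,"ay":0,"az":0,"jaw":1},{"dx":0,"dy":-32,"dz":32,"ax":0,"ay":0,"az":0,"jaw":1},{"dx":0,"dy":-32,"dz":32,"ax":0,"ay":0,"az":0,"jaw":1},{"dx":0,"dy":-20,"dz":20,"ax":0,"ay":0,"az":0,"jaw":1},{"dx":0,"dy":-8,"dz":8,"ax":0,"ay":0,"az":0,"jaw":1},{"dx":0,"dy":0,"dz":0,"ax":0,"ay":0,"az":0,"jaw":1},{"dx":0,"dy":0,"dz":0,"ax":0,"ay":0,"az":0,"jaw":1}]'; python3 go.py 646.8 89.4 110
```

```text
t: 35.05
eef_pos: [0.6337, 0.0954, 0.133]
ee_rot: [-2.648, 1.552, -2.867]
contact_force: [-0.3, 0.2, -0.0]
opening: 0.0857
t 35.05 pos [633.7  95.4 133. ] open 0.0857 F [-0.3  0.2 -0. ] q [-0.65  0.56  0.66  1.46 -0.34  1.26  1.4 ]
R x,y,z axes: [-0.018 -0.005 -1.   ] [ 0.217  0.976 -0.009] [ 0.976 -0.217 -0.017]
tilt fix (tool rotvec) [ 0.    -0.017  0.009]
shift mm tool dx,dy,dz: [22.8 -2.8 14.5]
```

```bash
python3 -m creep '[{"dx":5,"dy":-3,"dz":15,"ax":0,"ay":-0.017,"az":0.009,"jaw":1},{"dx":12,"dy":0,"dz":0,"ax":0,"ay":0,"az":0,"jaw":1},{"dx":5,"dy":0,"dz":0,"ax":0,"ay":0,"az":0,"jaw":1},{"dx":0,"dy":0,"dz":0,"ax":0,"ay":0,"az":0,"jaw":1},{"dx":0,"dy":0,"dz":0,"ax":0,"ay":0,"az":0,"jaw":1}]'; python3 go.py 646.8 89.4 84
```

```text
t: 35.55
eef_pos: [0.6462, 0.0966, 0.1072]
ee_rot: [2.044, 1.567, 1.834]
contact_force: [0.1, 0.4, 0.8]
opening: 0.0855
t 35.55 pos [646.2  96.6 107.2] open 0.0855 F [0.1 0.4 0.8] q [-0.63  0.59  0.64  1.47 -0.37  1.2   1.42]
R x,y,z axes: [-0.001  0.003 -1.   ] [0.208 0.978 0.003] [ 0.978 -0.208 -0.002]
tilt fix (tool rotvec) [-0.    -0.002 -0.003]
shift mm tool dx,dy,dz: [23.1 -7.   2.1]
```

```bash
python3 -m creep '[{"dx":6,"dy":-7,"dz":2,"ax":0,"ay":-0.002,"az":-0.003,"jaw":1},{"dx":12,"dy":0,"dz":0,"ax":0,"ay":0,"az":0,"jaw":1},{"dx":0,"dy":0,"dz":0,"ax":0,"ay":0,"az":0,"jaw":1},{"dx":0,"dy":0,"dz":0,"ax":0,"ay":0,"az":0,"jaw":1}]'; python3 go.py 646.8 89.4 30
python3 - <<'E'
from h import *
T,S=cam("top"),cam("scene")
cv2.imwrite("pics/c12.png",cv2.resize(np.hstack([S["img"][200:340,290:430],T["img"][130:270,140:280]]),None,fx=2.7,fy=2.7,interpolation=cv2.INTER_CUBIC))
E
```

```text
t: 35.95
eef_pos: [0.6467, 0.0891, 0.0879]
ee_rot: [0.22, 1.57, 0.01]
contact_force: [-0.3, 0.2, -0.2]
opening: 0.0854
t 35.95 pos [646.7  89.1  87.9] open 0.0854 F [-0.3  0.2 -0.2] q [-0.62  0.61  0.63  1.49 -0.38  1.16  1.44]
R x,y,z axes: [ 0.001  0.    -1.   ] [0.208 0.978 0.   ] [ 0.978 -0.208  0.001]
tilt fix (tool rotvec) [-0.     0.001 -0.   ]
shift mm tool dx,dy,dz: [57.9  0.3 -0.1]
```

View pics/c12.png

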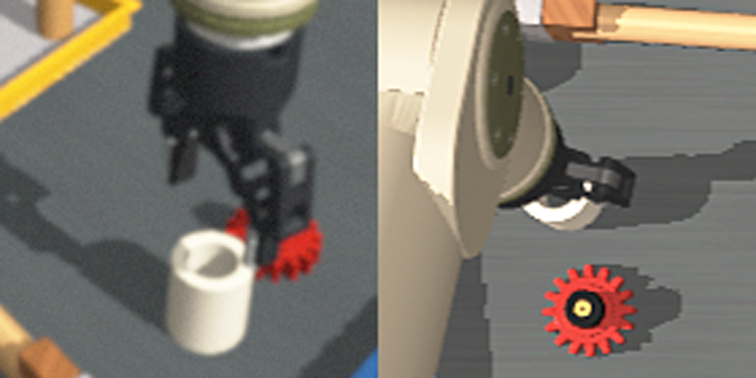

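The jaws straddle the sleeve, whose top is at (211,258) in the left crop. I'll go down in steps, watching the force and drift.

```bash
python3 -m creep '[{"dx":8,"dy":0,"dz":0,"ax":0,"ay":0,"az":0,"jaw":1},{"dx":8,"dy":0,"dz":0,"ax":0,"ay":0,"az":0,"jaw":1},{"dx":5,"dy":0,"dz":0,"ax":0,"ay":0,"az":0,"jaw":1},{"dx":0,"dy":0,"dz":0,"ax":0,"ay":0,"az":0,"jaw":1}]'; python3 go.py 646.8 89.4 30
```

```text
t: 36.45
eef_pos: [0.6469, 0.0897, 0.0655]
ee_rot: [0.604, 1.569, 0.396]
contact_force: [-0.7, -0.2, 0.2]
opening: 0.0856
t 36.45 pos [646.9  89.7  65.5] open 0.0856 F [-0.7 -0.2  0.2] q [-0.61  0.63  0.62  1.51 -0.39  1.12  1.45]
R x,y,z axes: [ 0.001  0.001 -1.   ] [0.207 0.978 0.001] [ 0.978 -0.207  0.001]
tilt fix (tool rotvec) [ 0.     0.001 -0.001]
shift mm tool dx,dy,dz: [35.5 -0.3 -0.1]
```

```bash
python3 -m creep '[{"dx":8,"dy":0,"dz":0,"ax":0,"ay":0,"az":0,"jaw":1},{"dx":8,"dy":0,"dz":0,"ax":0,"ay":0,"az":0,"jaw":1},{"dx":5,"dy":0,"dz":0,"ax":0,"ay":0,"az":0,"jaw":1},{"dx":0,"dy":0,"dz":0,"ax":0,"ay":0,"az":0,"jaw":1}]'; python3 go.py 646.8 89.4 30
```

```text
t: 36.85
eef_pos: [0.6467, 0.0897, 0.0422]
ee_rot: [0.664, 1.57, 0.456]
contact_force: [-0.1, -0.3, -0.0]
opening: 0.0855
t 36.85 pos [646.7  89.7  42.2] open 0.0855 F [-0.1 -0.3 -0. ] q [-0.6   0.66  0.61  1.53 -0.41  1.08  1.46]
R x,y,z axes: [ 0.001  0.    -1.   ] [0.207 0.978 0.001] [ 0.978 -0.207  0.001]
tilt fix (tool rotvec) [ 0.     0.001 -0.001]
shift mm tool dx,dy,dz: [12.2 -0.3  0.2]
```

```bash
python3 -m creep '[{"dx":6,"dy":0,"dz":0,"ax":0,"ay":0,"az":0,"jaw":1},{"dx":5,"dy":0,"dz":0,"ax":0,"ay":0,"az":0,"jaw":1},{"dx":0,"dy":0,"dz":0,"ax":0,"ay":0,"az":0,"jaw":0.7},{"dx":0,"dy":0,"dz":0,"ax":0,"ay":0,"az":0,"jaw":0.5},{"dx":0,"dy":0,"dz":0,"ax":0,"ay":0,"az":0,"jaw":0.4},{"dx":0,"dy":0,"dz":0,"ax":0,"ay":0,"az":0,"jaw":0.3},{"dx":0,"dy":0,"dz":0,"ax":0,"ay":0,"az":0,"jaw":0.1},{"dx":0,"dy":0,"dz":0,"ax":0,"ay":0,"az":0,"jaw":-0.5},{"dx":0,"dy":0,"dz":0,"ax":0,"ay":0,"az":0,"jaw":-1},{"dx":0,"dy":0,"dz":0,"ax":0,"ay":0,"az":0,"jaw":-1}]' 25; python3 go.py 646.8 89.4 30
```

```text
t: 37.85
eef_pos: [0.6471, 0.0898, 0.0308]
ee_rot: [0.547, 1.569, 0.339]
contact_force: [0.6, -0.9, -0.6]
opening: 0.0559
t 37.85 pos [647.1  89.8  30.8] open 0.0559 F [ 0.6 -0.9 -0.6] q [-0.6   0.67  0.6   1.54 -0.42  1.06  1.47]
R x,y,z axes: [ 0.002  0.001 -1.   ] [0.207 0.978 0.001] [ 0.978 -0.207  0.002]
tilt fix (tool rotvec) [-0.     0.002 -0.001]
shift mm tool dx,dy,dz: [ 0.8 -0.4 -0.2]
```

```bash
python3 -m creep '[{"dx":-4,"dy":0,"dz":0,"ax":0,"ay":0,"az":0,"jaw":-1},{"dx":-8,"dy":0,"dz":0,"ax":0,"ay":0,"az":0,"jaw":-1},{"dx":-15,"dy":0,"dz":0,"ax":0,"ay":0,"az":0,"jaw":-1},{"dx":-20,"dy":0,"dz":0,"ax":0,"ay":0,"az":0,"jaw":-1},{"dx":-25,"dy":0,"dz":0,"ax":0,"ay":0,"az":0,"jaw":-1},{"dx":-25,"dy":0,"dz":0,"ax":0,"ay":0,"az":0,"jaw":-1},{"dx":-20,"dy":0,"dz":0,"ax":0,"ay":0,"az":0,"jaw":-1},{"dx":-5,"dy":0,"dz":0,"ax":0,"ay":0,"az":0,"jaw":-1},{"dx":0,"dy":0,"dz":0,"ax":0,"ay":0,"az":0,"jaw":-1}]'; python3 go.py 510.1 -341.7 150
python3 - <<'E'
from h import *
S=cam("scene"); cv2.imwrite("pics/scene13.png",S["img"])
E
```

```text
t: 38.75
eef_pos: [0.6476, 0.0888, 0.1655]
ee_rot: [0.39, 1.564, 0.18]
contact_force: [0.0, -0.1, -1.2]
opening: 0.056
t 38.75 pos [647.6  88.8 165.5] open 0.0560 F [ 0.  -0.1 -1.2] q [-0.63  0.54  0.66  1.41 -0.34  1.3   1.41]
R x,y,z axes: [ 0.006  0.001 -1.   ] [0.208 0.978 0.002] [ 0.978 -0.208  0.006]
tilt fix (tool rotvec) [-0.     0.006 -0.002]
shift mm tool dx,dy,dz: [  14.1 -449.7  -44.9]
```

View pics/scene13.png

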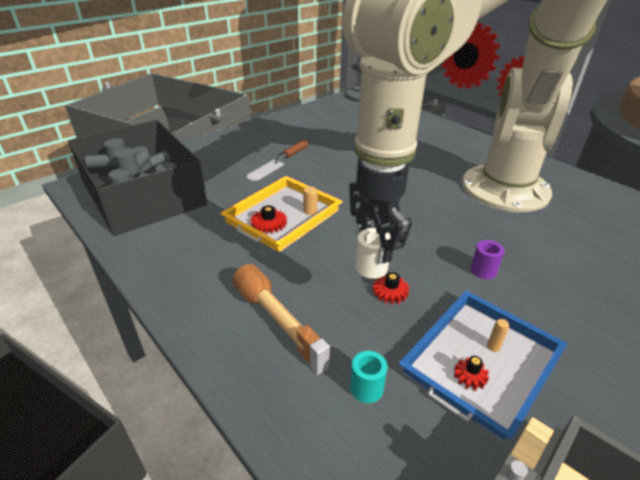

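The sleeve hangs upright at (372,253). Carry it to the yellow tray.

```bash
python3 -m creep '[{"dx":0,"dy":-12,"dz":-1,"ax":0,"ay":0.006,"az":-0.002,"jaw":-1},{"dx":0,"dy":-24,"dz":-2,"ax":0,"ay":0,"az":0,"jaw":-1},{"dx":0,"dy":-36,"dz":-3,"ax":0,"ay":0,"az":0,"jaw":-1},{"dx":0,"dy":-40,"dz":-4,"ax":0,"ay":0,"az":0,"jaw":-1},{"dx":0,"dy":-40,"dz":-4,"ax":0,"ay":0,"az":0,"jaw":-1},{"dx":0,"dy":-40,"dz":-4,"ax":0,"ay":0,"az":0,"jaw":-1},{"dx":0,"dy":-40,"dz":-4,"ax":0,"ay":0,"az":0,"jaw":-1},{"dx":0,"dy":-40,"dz":-4,"ax":0,"ay":0,"az":0,"jaw":-1},{"dx":0,"dy":-40,"dz":-4,"ax":0,"ay":0,"az":0,"jaw":-1},{"dx":0,"dy":-40,"dz":-4,"ax":0,"ay":0,"az":0,"jaw":-1},{"dx":0,"dy":-25,"dz":-3,"ax":0,"ay":0,"az":0,"jaw":-1},{"dx":0,"dy":0,"dz":0,"ax":0,"ay":0,"az":0,"jaw":-1}]'; python3 go.py 510.1 -341.7 130
```

```text
t: 40.0
eef_pos: [0.5137, -0.2916, 0.1511]
ee_rot: [-2.923, 1.541, -3.136]
contact_force: [0.8, -0.4, -0.5]
opening: 0.0559
t 40.00 pos [ 513.7 -291.6  151.1] open 0.0559 F [ 0.8 -0.4 -0.5] q [-0.12  0.46  0.77  1.59 -0.32  1.25  2.07]
R x,y,z axes: [-0.029 -0.    -1.   ] [ 0.211  0.977 -0.006] [ 0.977 -0.211 -0.029]
tilt fix (tool rotvec) [-0.    -0.029  0.006]
shift mm tool dx,dy,dz: [ 21.2 -49.6   7.7]
```

```bash
python3 -m creep '[{"dx":0,"dy":-20,"dz":3,"ax":0,"ay":-0.015,"az":0.003,"jaw":-1},{"dx":0,"dy":-20,"dz":3,"ax":0,"ay":-0.014,"az":0.003,"jaw":-1},{"dx":5,"dy":-10,"dz":2,"ax":0,"ay":0,"az":0,"jaw":-1},{"dx":10,"dy":0,"dz":0,"ax":0,"ay":0,"az":0,"jaw":-1},{"dx":5,"dy":0,"dz":0,"ax":0,"ay":0,"az":0,"jaw":-1},{"dx":0,"dy":0,"dz":0,"ax":0,"ay":0,"az":0,"jaw":-1},{"dx":0,"dy":0,"dz":0,"ax":0,"ay":0,"az":0,"jaw":-1}]'; python3 go.py 510.1 -341.7 80
```

```text
t: 40.7
eef_pos: [0.5075, -0.3391, 0.1228]
ee_rot: [2.747, 1.559, 2.536]
contact_force: [0.4, 0.1, -1.4]
opening: 0.0555
t 40.70 pos [ 507.5 -339.1  122.8] open 0.0555 F [ 0.4  0.1 -1.4] q [-0.    0.52  0.75  1.57 -0.37  1.21  2.18]
R x,y,z axes: [-0.01   0.007 -1.   ] [0.21  0.978 0.005] [ 0.978 -0.21  -0.011]
tilt fix (tool rotvec) [-0.    -0.011 -0.005]
shift mm tool dx,dy,dz: [42.8 -2.2  3.6]
```

```bash
python3 -m creep '[{"dx":10,"dy":-2,"dz":3,"ax":0,"ay":-0.011,"az":-0.005,"jaw":-1},{"dx":12,"dy":0,"dz":0,"ax":0,"ay":0,"az":0,"jaw":-1},{"dx":12,"dy":0,"dz":0,"ax":0,"ay":0,"az":0,"jaw":-1},{"dx":8,"dy":0,"dz":0,"ax":0,"ay":0,"az":0,"jaw":-1},{"dx":0,"dy":0,"dz":0,"ax":0,"ay":0,"az":0,"jaw":-1},{"dx":0,"dy":0,"dz":0,"ax":0,"ay":0,"az":0,"jaw":-1}]'; python3 go.py 510.1 -341.7 33.8
```

```text
t: 41.3
eef_pos: [0.5119, -0.338, 0.0782]
ee_rot: [2.022, 1.569, 1.815]
contact_force: [0.2, 0.7, -0.9]
opening: 0.0556
t 41.30 pos [ 511.9 -338.    78.2] open 0.0556 F [ 0.2  0.7 -0.9] q [ 0.01  0.57  0.73  1.62 -0.41  1.11  2.21]
R x,y,z axes: [-0.     0.001 -1.   ] [0.205 0.979 0.001] [ 0.979 -0.205 -0.001]
tilt fix (tool rotvec) [-0.    -0.001 -0.001]
shift mm tool dx,dy,dz: [44.4 -4.  -1. ]
```

```bash
python3 -m creep '[{"dx":8,"dy":-4,"dz":-1,"ax":0,"ay":0,"az":0,"jaw":-1},{"dx":10,"dy":0,"dz":0,"ax":0,"ay":0,"az":0,"jaw":-1},{"dx":10,"dy":0,"dz":0,"ax":0,"ay":0,"az":0,"jaw":-1},{"dx":6,"dy":0,"dz":0,"ax":0,"ay":0,"az":0,"jaw":-1},{"dx":2,"dy":0,"dz":0,"ax":0,"ay":0,"az":0,"jaw":-1},{"dx":0,"dy":0,"dz":0,"ax":0,"ay":0,"az":0,"jaw":-1},{"dx":0,"dy":0,"dz":0,"ax":0,"ay":0,"az":0,"jaw":-1}]'; python3 go.py 510.1 -341.7 33.8
python3 - <<'E'
from h import *
S=cam("scene"); cv2.imwrite("pics/scene14.png",cv2.resize(S["img"][100:280,180:400],None,fx=3,fy=3))
E
```

```text
t: 42.0
eef_pos: [0.5099, -0.3426, 0.0393]
ee_rot: [1.886, 1.57, 1.679]
contact_force: [1.1, 0.2, -0.3]
opening: 0.0558
t 42.00 pos [ 509.9 -342.6   39.3] open 0.0558 F [ 1.1  0.2 -0.3] q [ 0.03  0.61  0.7   1.65 -0.44  1.05  2.24]
R x,y,z axes: [-0.     0.001 -1.   ] [0.206 0.979 0.001] [ 0.979 -0.206 -0.   ]
tilt fix (tool rotvec) [-0.    -0.    -0.001]
shift mm tool dx,dy,dz: [5.5 0.9 0. ]
```

View pics/scene14.png

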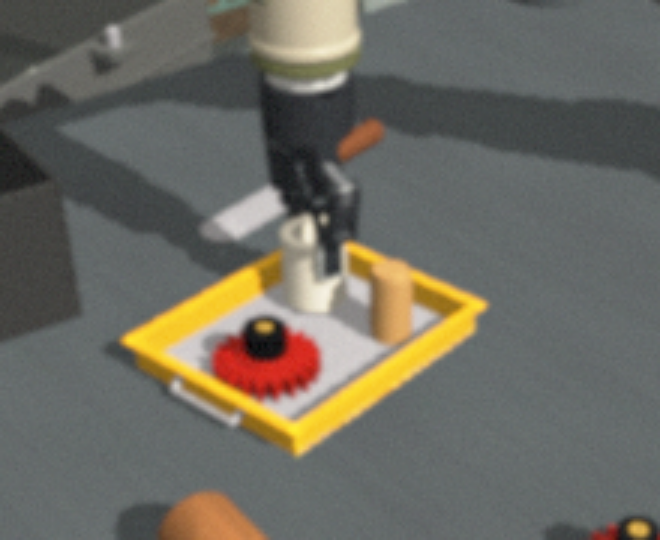

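The sleeve is just above the floor at (315,270) in the crop, clear of the thick core. Lower it the last few millimetres.

```bash
python3 -m creep '[{"dx":2,"dy":0,"dz":0,"ax":0,"ay":0,"az":0,"jaw":-1},{"dx":2,"dy":0,"dz":0,"ax":0,"ay":0,"az":0,"jaw":-1},{"dx":1,"dy":0,"dz":0,"ax":0,"ay":0,"az":0,"jaw":-1},{"dx":0,"dy":0,"dz":0,"ax":0,"ay":0,"az":0,"jaw":-1}]'; python3 -m creep '[{"dx":0.6,"dy":0,"dz":0,"ax":0,"ay":0,"az":0,"jaw":-1}]';  python3 -m creep '[{"dx":0.6,"dy":0,"dz":0,"ax":0,"ay":0,"az":0,"jaw":-1}]'
```

```text
t: 42.45
eef_pos: [0.5106, -0.3429, 0.0349]
ee_rot: [0.361, 1.569, 0.154]
contact_force: [-0.0, -0.1, -0.3]
opening: 0.0559
t: 42.55
eef_pos: [0.5107, -0.3429, 0.0344]
ee_rot: [0.275, 1.569, 0.068]
contact_force: [0.8, 0.5, -0.5]
opening: 0.0559
t: 42.65
eef_pos: [0.5107, -0.3429, 0.0339]
ee_rot: [0.267, 1.569, 0.061]
contact_force: [0.5, 0.1, -1.1]
opening: 0.0557
```

```bash
python3 -m creep '[{"dx":0.5,"dy":0,"dz":0,"ax":0,"ay":0,"az":0,"jaw":-1}]';  python3 -m creep '[{"dx":0.5,"dy":0,"dz":0,"ax":0,"ay":0,"az":0,"jaw":-1}]'
```

```text
t: 42.75
eef_pos: [0.5108, -0.3429, 0.0337]
ee_rot: [0.314, 1.569, 0.107]
contact_force: [-2.1, 1.9, 6.6]
opening: 0.0559
t: 42.85
eef_pos: [0.5108, -0.343, 0.0337]
ee_rot: [0.379, 1.568, 0.172]
contact_force: [-2.8, 2.6, 6.7]
opening: 0.0559
```

Contact. Release slowly and retract.

```bash
python3 -m creep '[{"dx":0,"dy":0,"dz":0,"ax":0,"ay":0,"az":0,"jaw":-1},{"dx":0,"dy":0,"dz":0,"ax":0,"ay":0,"az":0,"jaw":0.4},{"dx":0,"dy":0,"dz":0,"ax":0,"ay":0,"az":0,"jaw":0.55},{"dx":0,"dy":0,"dz":0,"ax":0,"ay":0,"az":0,"jaw":0.7},{"dx":0,"dy":0,"dz":0,"ax":0,"ay":0,"az":0,"jaw":0.75},{"dx":0,"dy":0,"dz":0,"ax":0,"ay":0,"az":0,"jaw":0.75}]'; python3 -m creep '[{"dx":-6,"dy":0,"dz":0,"ax":0,"ay":0,"az":0,"jaw":0.75},{"dx":-15,"dy":0,"dz":0,"ax":0,"ay":0,"az":0,"jaw":0.75},{"dx":-25,"dy":0,"dz":0,"ax":0,"ay":0,"az":0,"jaw":0.75},{"dx":-30,"dy":0,"dz":0,"ax":0,"ay":0,"az":0,"jaw":0.75},{"dx":-35,"dy":0,"dz":0,"ax":0,"ay":0,"az":0,"jaw":0.75},{"dx":-35,"dy":0,"dz":0,"ax":0,"ay":0,"az":0,"jaw":0.75},{"dx":-20,"dy":0,"dz":-20,"ax":0,"ay":0,"az":0,"jaw":0.75},{"dx":0,"dy":30,"dz":-20,"ax":0,"ay":0,"az":0,"jaw":0.75},{"dx":0,"dy":40,"dz":-20,"ax":0,"ay":0,"az":0,"jaw":0.75},{"dx":0,"dy":40,"dz":0,"ax":0,"ay":0,"az":0,"jaw":0.75},{"dx":0,"dy":40,"dz":0,"ax":0,"ay":0,"az":0,"jaw":0.75},{"dx":0,"dy":0,"dz":0,"ax":0,"ay":0,"az":0,"jaw":0.75}]'
python3 - <<'E'
from h import *
T,S=cam("top"),cam("scene"); cv2.imwrite("pics/scene15.png",S["img"]); cv2.imwrite("pics/top15.png",T["img"])
E
```

```text
t: 43.45
eef_pos: [0.5111, -0.3433, 0.034]
ee_rot: [0.127, 1.568, -0.08]
contact_force: [-0.2, -0.5, 0.0]
opening: 0.0745
t: 44.65
eef_pos: [0.4804, -0.1842, 0.2194]
ee_rot: [-0.01, 1.557, -0.226]
contact_force: [0.8, 0.1, -1.3]
opening: 0.0748
```

View pics/scene15.png

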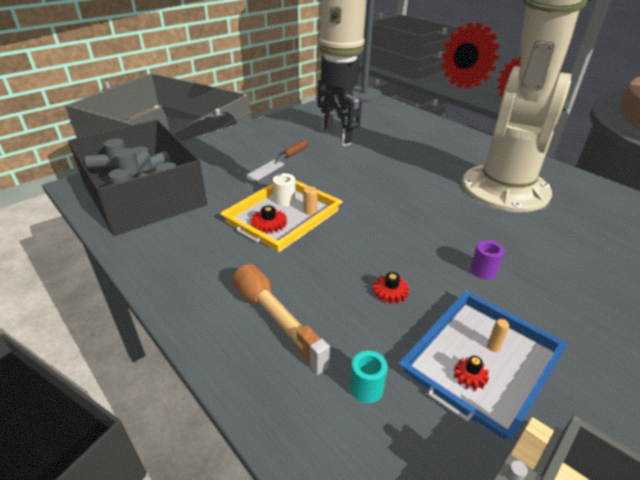

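View pics/top15.png

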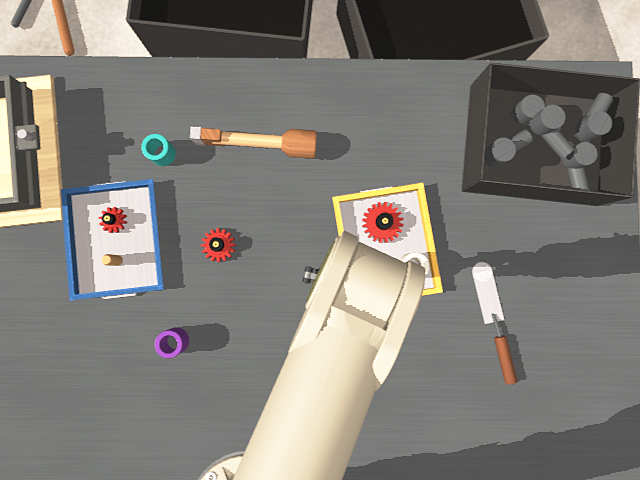

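The scene view shows all five pieces in place: the sleeve at (284,190), the thick core at (310,200) and gear20 at (268,218) in yellow; the thin core at (498,335) and gear12 at (472,372) in blue. I'll check uprightness and the bystanders numerically, moving the arm clear first.

```bash
python3 -m creep '[{"dx":-5,"dy":40,"dz":0,"ax":0,"ay":0,"az":0,"jaw":0.75},{"dx":0,"dy":40,"dz":0,"ax":0,"ay":0,"az":0,"jaw":0.75},{"dx":0,"dy":40,"dz":0,"ax":0,"ay":0,"az":0,"jaw":0.75},{"dx":0,"dy":30,"dz":0,"ax":0,"ay":0,"az":0,"jaw":0.75},{"dx":0,"dy":0,"dz":0,"ax":0,"ay":0,"az":0,"jaw":0.75},{"dx":0,"dy":0,"dz":0,"ax":0,"ay":0,"az":0,"jaw":0.75}]'
python3 - <<'E'
from h import *
T,S=cam("top"),cam("scene"); cv2.imwrite("pics/top16.png",T["img"])
for n,b in [("thin",(521.3,285.8)),("thick",(493,-260)),("sleeve",(511,-343)),("g20",(606.5,-284)),("g12",(607,295))]:
    h=.047 if n[0]=="g" else .068
    print(n,[proj(c,np.array([b[0]/1e3,b[1]/1e3,z])).round(1) for c in(T,S) for z in(.003,h)])
a=cv2.imread("pics/top0.png"); d=cv2.absdiff(a,T["img"]).max(2)
for n,(x0,y0,x1,y1) in {"gear16":(195,225,240,265),"rammer":(185,120,320,162),"trowel":(470,258,520,388)}.items(): print(n,(d[y0:y1,x0:x1]>40).mean().round(3))
y=cv2.resize(T["img"][175:315,325:450],None,fx=3,fy=3); b=cv2.resize(T["img"][175:315,55:180],None,fx=3,fy=3)
cv2.imwrite("pics/c16.png",np.hstack([b,y])); s=S["img"]; cv2.imwrite("pics/c17.png",np.hstack([cv2.resize(s[170:260,215:345],None,fx=3,fy=3),cv2.resize(s[300:435,400:580],None,fx=2,fy=2)]))
E
```

```text
t: 45.35
eef_pos: [0.5132, -0.0512, 0.2286]
ee_rot: [-0.242, 1.55, -0.485]
contact_force: [-0.1, -0.3, 0.5]
opening: 0.0749
thin [array([117.3, 259.7]), array([105.9, 258.9]), array([493.3, 346.9]), array([502.8, 322.7])]
thick [array([370.8, 274.3]), array([374.6, 274.4]), array([310.4, 211.1]), array([310.3, 189.3])]
sleeve [array([409.1, 266.2]), array([415.3, 265.7]), array([285. , 200.1]), array([284. , 178.6])]
g20 [array([381.6, 222. ]), array([384.6, 220. ]), array([268.8, 223.7]), array([267.7, 208.8])]
g12 [array([114.4, 220. ]), array([106.8, 217.9]), array([470.2, 376.7]), array([476.1, 360.5])]
gear16 0.915
rammer 0.0
trowel 0.028
```

View pics/c16.png

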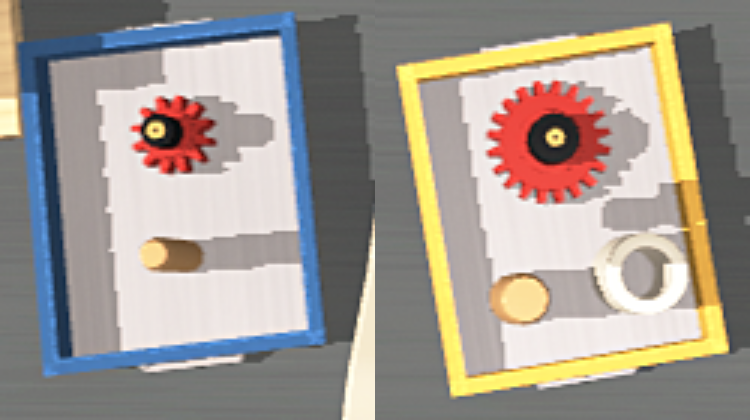

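View pics/c17.png

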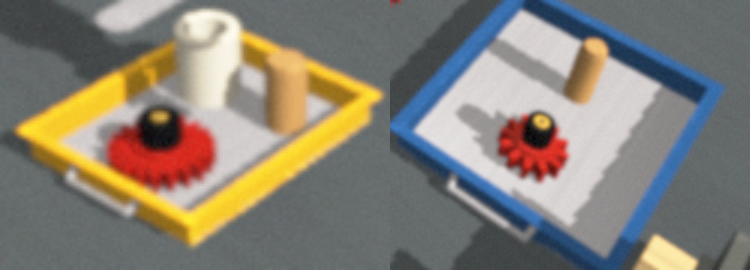

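All pieces project as upright or flat where they were set. Gear16 is now hidden by the arm, so I'll check it in the previous picture.

```bash
python3 - <<'E'
import cv2
a=cv2.imread("pics/top0.png");b=cv2.imread("pics/top15.png");d=cv2.absdiff(a,b).max(2)
print((d[225:265,195:237]>40).mean(), (d[258:388,470:520]>40).mean())
from bench import bot
print(bot.hand_in())
E
```

```text
0.0 0.08923076923076922
the job is handed in; nothing more can be done
None
```

I made up both moulding jobs and handed them in at about 45 s on the robot's clock; no verdict was reported.

- **Order:** I laid the 12-tooth pattern in the blue tray and the 20-tooth pattern in the yellow tray first. Then I stood the thick core (yellow), the thin core (blue) and the sleeve (yellow), each lowered to floor contact before the jaws opened slowly.
- **Placed pieces:** In the final top and scene pictures, all five pieces sit within a few pixels of where upright or flat pieces should appear, and none touch.
- **Left alone:** The 16-tooth pattern and the rammer show no pixel change from the start. In the trowel's area 3% of pixels differed in the last picture (9% in the one before), which I put down to the arm's moving shadow. The trowel looks unmoved by eye.
- **Checks that disagreed:** The jaws read 1–2 mm under the nominal diameter on the bosses and cores, though not on the sleeve. The two ways of measuring the sleeve's position differed by about 2 mm.
- **Highest force read:** About 31 N for a moment, when I tested that the thick core was on the floor.

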